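# Empty the rinse basket of bearing balls into the cleared tray

## Task

Clear the sorting tray first by putting every relay that was left in it into the black parts box. Then press the keeper on the drip stand's hook open, lift the mesh basket off its hooks and tip it spout-first low over the tray so that all the steel balls roll out through the spout into the tray. Finally hang the empty basket back in both hooks of the stand and push the keeper shut over its rod.

Things in the scene. Friction and masses are not known exactly. Their poses are not given: they have to be found in the camera images.
- tray: bare aluminium sorting tray standing on the desk, open at the top, 156 (x) x 180 (y) x 30 mm high, walls and floor 3 mm; origin at the centre of its underside, fixed; the steel balls end up in it, and at the start the relays lie in it
- parts_box: low black plastic parts box standing on the desk, open at the top, 110 (x) x 130 (y) x 40 mm high, walls and floor 4 mm; origin at the centre of its underside, fixed; the relays belong in it
- relay_0_center (a point): centre of a small black relay, a cube 28 x 28 mm in plan and 24 mm high, 30 g; its axes are square to its sides; two or three of them stand in the tray at the start (absent ones read None)
- relay_1_center (a point): centre of a small black relay, a cube 28 x 28 mm in plan and 24 mm high, 30 g; its axes are square to its sides; two or three of them stand in the tray at the start (absent ones read None)
- relay_2_center (a point): centre of a small black relay, a cube 28 x 28 mm in plan and 24 mm high, 30 g; its axes are square to its sides; two or three of them stand in the tray at the start (absent ones read None)
- ball_0_center (a point): centre of a steel bearing ball 16 mm in diameter, 18 g; two to four lie in the basket at the start (absent ones read None)
- ball_1_center (a point): centre of a steel bearing ball 16 mm in diameter, 18 g; two to four lie in the basket at the start (absent ones read None)
- ball_2_center (a point): centre of a steel bearing ball 16 mm in diameter, 18 g; two to four lie in the basket at the start (absent ones read None)
- ball_3_center (a point): centre of a steel bearing ball 16 mm in diameter, 18 g; two to four lie in the basket at the start (absent ones read None)
- hang_seat (a point): seat of the basket's rod: point on the fixed grey drip stand midway between its two V hooks, 160 mm above the desk; y runs along the rod, z up, the spout looks to -x at the start. Base plate 90 (x) x 190 (y) x 8 mm; hooks 8 mm thick at y = +66 and -66 mm, each a V at 45 degrees, open upward, 42 mm wide at the top, which lies 15 mm above the seat
- keeper (a joint): over-centre spring keeper on the stand's -y hook, rad: 0 = shut (upright, its nib 4 mm over the rod), 0.5 = open (leaning to the stand's +x). Hinge along the stand's y, 130 mm above the desk. The spring snaps it to the nearer end (turning point 0.25), where it stays; 2 to 3 N on the pad moves it. Pulling the rod up does not open it
- keeper_pad (a point): centre of the keeper's black thumb pad, 14 (x) x 18 (y) x 14 mm, 63 mm from the pivot, at y = -91.5 mm of the stand, 193 mm above the desk when shut (top at 200 mm), 185 mm when open; push it to the stand's +x to open, from behind to -x to shut, with the fingertips reaching 15 mm or more below its top so that they do not ride up on its edge
- basket: steel mesh rinse basket, 0.22 kg; inside 80 mm wide (y), x = +52 to -66 mm, walls 48 mm high. Its floor rises at 18 degrees to the front (-x), where the walls draw in to a notched spout 46 mm wide: tipped spout-down by 40 degrees or more it lets the balls out. Origin: centre of the underside, z up. It hangs by the ends of a rod (9 mm thick, 154 mm long in y) 110 mm above the underside
- basket_grip (a point): centre of the black plastic grip block in the middle of the basket's rod, 14 (x) x 44 (y) x 26 mm (z), to be pinched across its 14 mm; axes are the basket's; 110 mm above the basket's underside
- basket_spout (a point): middle of the lip of the basket's spout, 66 mm to -x of the basket's origin and 25 mm above its underside; axes are the basket's

How it is judged:
By the outcome, as a careful person would: the job done as asked, in the order asked, and still so for the second after the job is handed in, with the robot touching nothing.
Of relay_0, relay_1, relay_2 only 2 to 3 are there at a start; the rules pass over those that are not, and their reading is None.
Of ball_0, ball_1, ball_2, ball_3 only 2 to 4 are there at a start; the rules pass over those that are not, and their reading is None.
At some moment in a run one of relay_0, relay_1, relay_2 may be knocked a few centimetres aside while the robot is not near it.
It also fails if it takes over 192 s, if anything falls off the work surface, if the arm or the gripper's body presses on something with over 40 N, if the wrist force passes 120 N, or if a joint passes its speed limit or range.

## Robot

A 7-joint arm with a two-finger parallel gripper is mounted at the origin on the work surface; the furniture and walls round the work are solid. World frame = base frame: x ahead of the robot, y to its left, z up, the work surface at z = 0. Lengths are in m, angles in degrees, forces in N, time in s.
With the tool pointing down it reaches from about 0.425 to 0.875 m from the base axis. Payload 4.7 kg.
Tool frame: the origin (TCP) lies on the centre line of the jaws, within the pads' length; the fingertips stand 19 mm ahead of it and the grasp point (between the pads) is the TCP; z points along the fingers, y is the line along which they close (so a half turn about z gives the same grasp; the last joint's range is limited). The gripper opens to 87 mm and grips with 3 to 60 N. Pads are 19 mm wide; open, the fingers measure 117 mm over their backs; the gripper's body (75 mm by 190 mm) begins 51 mm behind the grasp point.
Start: joints at [76.61, 18.392, -4.016, 83.108, 1.295, 78.541, -3.26], TCP at [0.159, -0.63, 0.242] pointing down, gripper open.
Joint ranges: [-163.93, 163.93], [-17.29, 119.83], [-79.2, 71.16], [3.27, 140.29], [-89.18, 269.18], [5.43, 117.66], [-154.24, 154.24]. Speed limits (degrees/s): [147.25, 147.25, 180, 180, 180, 180, 180].

## Interface

Orientations are given as [roll, pitch, yaw] about the fixed x, y, z axes, in that order (R = Rz(yaw) Ry(pitch) Rx(roll)).
In Python, from cell import env, imaging gives the robot as it stands.
- The arm moves only by the shell command python3 -m crank 'ROWS' [OPENING] [FORCE]. ROWS is JSON, a list of rows, each an object of numbers: "x", "y", "z": the shift along the tool's x, y, z in m; "turn": the turn about the tool's z in rad. In form: [{"x": .., "y": .., "z": .., "turn": ..}, ...]. A call has 1 to 12 rows; each row is the pose to reach, as a shift and turn from the pose commanded when the call began, along the tool's axes at that moment; what a row does not reach only later rows make up. A row lasts 1/8 s, in which the tool goes at most 62.5 mm and 10.7 degrees, less where a joint would pass 70% of its speed; a pose out of reach is approached as far as the arm can. A call with a gripper value outside its range is refused whole. OPENING is the finger opening in m, from 0 to 0.087, set as the call begins (- or left out, the last holds). The fingers move at their own pace and stop on an object; FORCE is the grip in N (left out, the last holds). Time passes only in rows, so rows that repeat a pose let the fingers close. It gives the time, the measured TCP pose, the force, the opening and the grip force at its end, in the units of the state.
- env.get_obs(): the state, without advancing time (a new reading comes with each control period).
- imaging.read_camera(name): name is "scene" or "top"; returns the picture (400x640x3 uint8, red, green, blue); there is no depth.
- imaging.get_calibration(name): a dict with "camera_matrix" (3x3 intrinsics, pixels), "k1" (the pictures are not rectified: a ray, as slopes to the right and down, at radius r is drawn at 1 + k1 r^2 times it, then the intrinsics apply), "position" and "attitude" of the camera in the world. Camera axes: x right, y up, looking along -z (the intrinsics and any distortion apply to the point x, -y, -z); pixel columns grow to the right and rows downward; lengths in m; the calibration is good to about 2 mm. A picture is of the moment at which its call begins. get_calibration takes no time and is no camera call.
- env.sign_off(): hands the job in; it is judged then, once.
The state is a dict: "time_s": time; "qpos": joint angles; "joint_velocities": joint speeds; "effort": joint torques, N m; "tool_pos": TCP position; "tool_rot": TCP orientation; "force": force on the tool from outside, world axes, zero at the start; "wrist_torque": the same for the moment, N m; "grip_width": finger opening in m; "grasp_force": force on a finger pad.
Only numpy, scipy, OpenCV 4.12 (cv2) and the standard library are available. Lean on these libraries where they do the work, as an engineer would, in place of code of your own. Each camera call takes 0.05 s, during which the arm holds its last target. There are 200 camera calls.

## Working session

There is one attempt and no reset: what is moved stays moved. The work goes in short steps, Python scripts to look and compute and a shell command to move; the robot and the scene stay as the last step left them, time stands still between calls to the robot, and variables do not carry over. Pictures are saved under pics/ and viewed, at most 14 in all, crops included, and the job is handed in when it is done.

```bash
ls; mkdir -p pics; cat > h.py <<'E'
import numpy as np, cv2
from cell import env, imaging
from scipy.spatial.transform import Rotation as R
def shot(n,name):
    im=imaging.read_camera(n); cv2.imwrite(f'pics/{name}.png',im[:,:,::-1]); return im
def cal(n):
    c=imaging.get_calibration(n); A=np.array(c['attitude'],float)
    Rm=A if A.shape==(3,3) else R.from_euler('xyz',A,degrees=True).as_matrix()
    return np.array(c['camera_matrix']),c['k1'],np.array(c['position']),Rm
def ray(n,u,v):
    K,k1,p,Rm=cal(n)
    d=cv2.undistortPoints(np.array([[[u,v]]],float),K,np.array([k1,0,0,0,0.]))[0,0]
    return p,Rm@np.array([d[0],-d[1],-1.])
def onz(n,u,v,z):
    p,d=ray(n,u,v); return p+d*(z-p[2])/d[2]
def proj(n,P):
    K,k1,p,Rm=cal(n); c=Rm.T@(np.array(P)-p); s=np.array([c[0],-c[1]])/-c[2]
    s=s*(1+k1*(s@s)); return K[:2,:2]@s+K[:2,2]
def tri(u1,v1,u2,v2):
    p,d=ray('scene',u1,v1);q,e=ray('top',u2,v2)
    s=np.linalg.lstsq(np.array([d,-e]).T,q-p,rcond=None)[0]
    return (p+d*s[0]+q+e*s[1])/2, np.linalg.norm(p+d*s[0]-q-e*s[1])
E
python3 - <<'E'
from h import *
print(imaging.get_calibration('scene'),imaging.get_calibration('top'))
print(env.get_obs())
shot('scene','s0');shot('top','t0')
E
```

```text
pics
{'camera_matrix': array([[425.15224065,   0.        , 328.77475319],
       [  0.        , 425.15224065, 209.00335671],
       [  0.        ,   0.        ,   1.        ]]), 'k1': -0.0742170415698651, 'position': array([-0.19995974,  0.39888309,  0.59487926]), 'attitude': array([  59.70956965,   -0.59510912, -123.18784668])} {'camera_matrix': array([[401.43808884,   0.        , 318.02593395],
       [  0.        , 401.43808884, 202.46983348],
       [  0.        ,   0.        ,   1.        ]]), 'k1': -0.09035171768491629, 'position': array([ 0.34433592, -0.05846346,  1.12982512]), 'attitude': array([  7.02905186,   0.13018742, -88.33373382])}
{'time_s': 0.0, 'qpos': array([76.61159533, 18.43817758, -4.01438683, 83.17489247,  1.29470199,
       78.54233269, -3.26119178]), 'joint_velocities': array([-0.0592546 ,  0.00132091, -0.00297329, -0.00549212,  0.0070354 ,
        0.04392432,  0.01736826]), 'effort': array([-8.23513310e-04, -4.91282737e+01, -4.04027542e-01, -3.12526989e+01,
       -6.39628479e-02,  4.37894999e-02,  1.86627576e-04]), 'tool_pos': array([ 0.15922099, -0.62965345,  0.24047142]), 'tool_rot': array([-1.79889822e+02,  5.93595095e-03,  1.41958222e+01]), 'force': array([ 0.24144393,  0.55571877, -0.9619855 ]), 'wrist_torque': array([-0.0225925 ,  0.0644334 ,  0.00937906]), 'grasp_force': 0.0, 'grip_width': 0.08712012863875915}
```

View pics/s0.png

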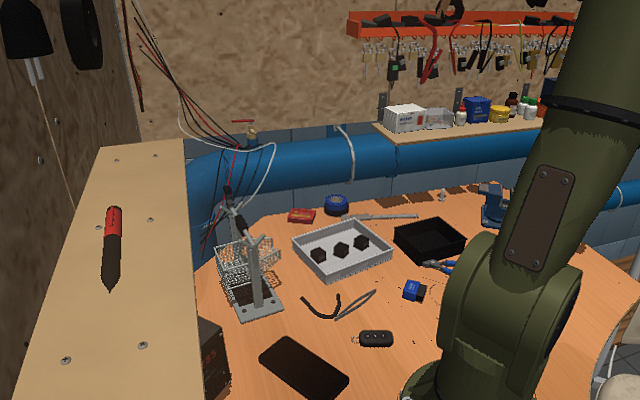

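View pics/t0.png

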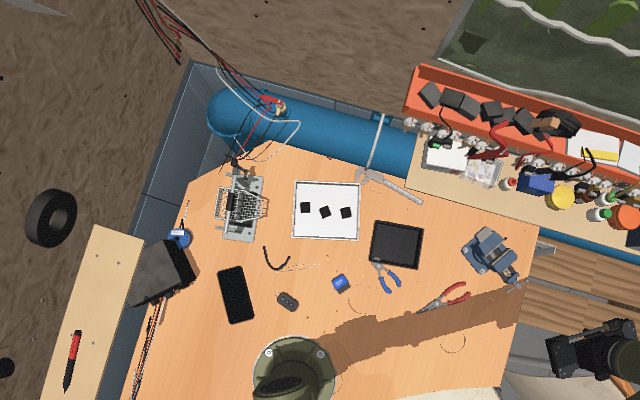

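```bash
python3 - <<'E'
from h import *
a=cv2.imread('pics/t0.png');b=cv2.imread('pics/s0.png')
t=cv2.resize(a[150:275,190:440],None,fx=3.2,fy=3.2,interpolation=3);cv2.imwrite('pics/t0c.png',t)
cv2.imwrite('pics/s0c.png',cv2.resize(b[170:330,200:400],None,fx=3.75,fy=3.75,interpolation=3))
hsv=cv2.cvtColor(a,cv2.COLOR_BGR2HSV)
m=(a.max(2)<60).astype(np.uint8)
n,l,st,c=cv2.connectedComponentsWithStats(m)
for i in range(1,n):
    if st[i,4]>25 and 230<c[i][0]<440 and 160<c[i][1]<280:
        r=cv2.minAreaRect(np.argwhere(l==i)[:,::-1].astype(np.float32))
        print(st[i],c[i].round(1),r, onz('top',*c[i],0.027).round(3))
for q in [(293,182),(359,184),(358,241),(292,238)]: print(onz('top',*q,0.03).round(3))
E
```

```text
[226 192  11  21 127] [230.9 201.4] ((231.13516235351562, 202.18919372558594), (9.206342697143555, 19.399080276489258), 9.462322235107422) [0.476 0.19  0.027]
[300 202  10  11  92] [304.8 206.8] ((304.5, 207.0), (10.0, 9.0), 90.0) [ 0.467 -0.016  0.027]
[320 206  11  12  91] [324.6 211.4] ((324.637939453125, 211.34483337402344), (10.027548789978027, 9.099071502685547), 68.19859313964844) [ 0.456 -0.071  0.027]
[340 207  11  11  92] [345.5 212.1] ((345.5293884277344, 212.11769104003906), (9.701424598693848, 9.216353416442871), 75.96376037597656) [ 0.456 -0.129  0.027]
[229 220  24   7  85] [242.7 223.6] ((240.7120361328125, 223.93809509277344), (5.890813827514648, 23.173419952392578), 85.03025817871094) [0.416 0.154 0.027]
[ 369  220   54   49 1175] [400.6 242.8] ((395.9079895019531, 244.25601196289062), (49.640708923339844, 41.32253646850586), 10.304845809936523) [ 0.375 -0.282  0.027]
[263 246  27  24  79] [273.8 260.4] ((272.9655456542969, 259.0862121582031), (28.22569465637207, 17.64105987548828), 21.801406860351562) [0.318 0.064 0.027]
[0.535 0.019 0.03 ]
[ 0.535 -0.164  0.03 ]
[ 0.377 -0.164  0.03 ]
[0.38  0.016 0.03 ]
```

View pics/t0c.png

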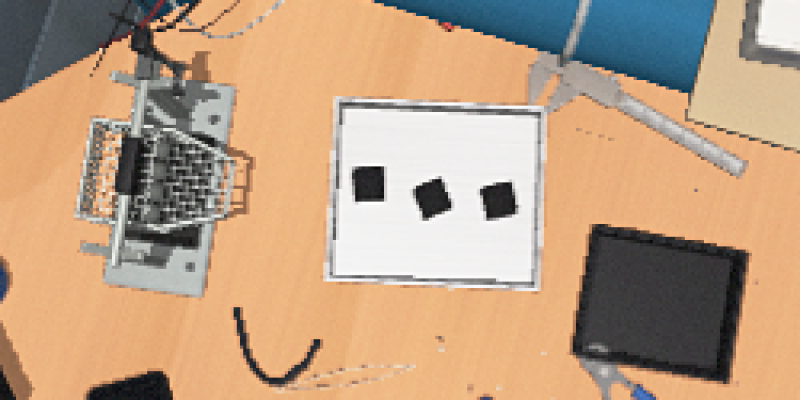

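View pics/s0c.png

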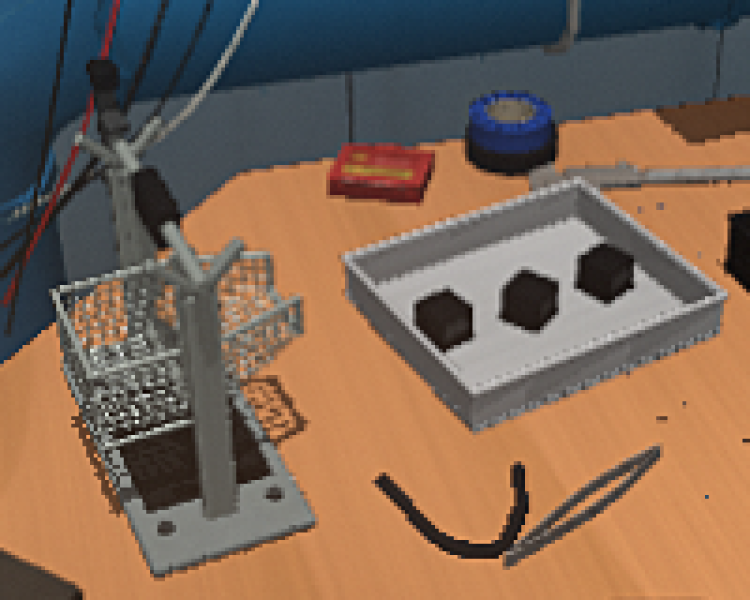

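```bash
python3 - <<'E'
from h import *
def c(u,v): return 190+u/3.2,150+v/3.2
def s(u,v): return 200+u/3.75,170+v/3.75
print('pad',tri(*s(103,74),*c(140,38)),onz('top',*c(140,38),.2))
print('grip',tri(*s(153,203),*c(130,165)),onz('top',*c(130,165),.173))
for q in [(145,80),(235,85),(205,297),(107,287)]: print('plate',onz('top',*c(*q),.008).round(3))
for q in [(597,226),(748,252),(727,382),(575,354)]: print('box',onz('top',*c(*q),.04).round(3))
E
python3 -m crank '[{"z":-0.06},{"z":-0.12},{"z":-0.18},{"z":-0.24},{"z":-0.30},{"z":-0.36},{"z":-0.42},{"z":-0.48},{"z":-0.54},{"z":-0.6},{"z":-0.6}]'
```

```text
pad (array([0.551422  , 0.15064275, 0.19185724]), np.float64(0.0025661080801566353)) [0.55026186 0.14999303 0.2       ]
grip (array([0.46004788, 0.16133196, 0.16107079]), np.float64(0.0011971368515982773)) [0.45832924 0.15809054 0.173     ]
plate [0.555 0.186 0.008]
plate [0.552 0.106 0.008]
plate [0.364 0.123 0.008]
plate [0.37  0.21  0.008]
box [ 0.433 -0.213  0.04 ]
box [ 0.415 -0.343  0.04 ]
box [ 0.304 -0.325  0.04 ]
box [ 0.325 -0.196  0.04 ]invalid input
```

```bash

python3 -m crank '[{"x":0,"y":0,"z":-0.06,"turn":0},{"x":0,"y":0,"z":-0.12,"turn":0},{"x":0,"y":0,"z":-0.18,"turn":0},{"x":0,"y":0,"z":-0.24,"turn":0},{"x":0,"y":0,"z":-0.30,"turn":0},{"x":0,"y":0,"z":-0.36,"turn":0},{"x":0,"y":0,"z":-0.42,"turn":0},{"x":0,"y":0,"z":-0.48,"turn":0}]'
```

```text
time_s: 1.1
tool_pos: [0.1527, -0.601, 0.6135]
tool_rot: [175.6, -0.1, 14.3]
force: [0.1, -0.0, -0.6]
grip_width: 0.087
grasp_force: 0.0
```

```bash

python3 -m crank '[{"x":0,"y":0,"z":0.06,"turn":0},{"x":0,"y":0,"z":0.12,"turn":0},{"x":0,"y":0,"z":0.18,"turn":0},{"x":0,"y":0,"z":0.24,"turn":0},{"x":0,"y":0,"z":0.24,"turn":0}]'; python3 -c "
from h import *; print(env.get_obs()['qpos'],env.get_obs()['tool_rot'])"
```

```text
time_s: 1.72
tool_pos: [0.1575, -0.6153, 0.3663]
tool_rot: [176.5, -0.0, 14.3]
force: [0.5, -0.5, 0.4]
grip_width: 0.0871
grasp_force: 0.0
[58.80791263 12.40122225 17.65598032 77.24725919 -3.78451061 87.38611624
  0.34549125] [ 1.76469013e+02 -2.80990814e-02  1.43287773e+01]
```

```bash
cat >> h.py <<'E'
import json,os
def rel(P,yaw=None,o=None):
    "tool-axis shift and turn from present pose to TCP at P, heading yaw (deg) with tool z kept"
    o=o or env.get_obs(); T=R.from_euler('xyz',o['tool_rot'],degrees=True)
    d=T.inv().apply(np.array(P)-o['tool_pos'])
    t=0.
    if yaw is not None:
        w=np.array([np.cos(np.radians(yaw)),np.sin(np.radians(yaw)),0])  # wanted tool x heading
        b=T.inv().apply(w); t=np.arctan2(b[1],b[0])
    print('x %.4f y %.4f z %.4f turn %.3f'%(*d,t), 'rows',int(np.ceil(max(np.linalg.norm(d)/.0625,abs(np.degrees(t))/10.7))))
def log():
    o=env.get_obs()
    open('log.jsonl','a').write(json.dumps([list(o['qpos']),list(o['tool_pos']),list(o['tool_rot'])])+'\n')
    return o
def relays(im=None):
    im=imaging.read_camera('top') if im is None else im
    n,l,st,c=cv2.connectedComponentsWithStats((im.max(2)<60).astype(np.uint8))
    for i in range(1,n):
        if 50<st[i,4]<160 and abs(st[i,2]-st[i,3])<5:
            p=onz('top',*c[i],.025)
            if .37<p[0]<.55 and -.18<p[1]<.03:
                r=cv2.minAreaRect(np.argwhere(l==i)[:,::-1].astype(np.float32)); print(p.round(4),'area',st[i,4],'ang',-r[2]%90+1.7)
E
python3 - <<'E'
from h import *
log();relays();rel([.467,-.016,.2],92)
E
```

```text
[ 0.4675 -0.0158  0.025 ] area 91 ang 9.830104064941406
[ 0.4561 -0.0711  0.025 ] area 91 ang 20.134951782226562
[ 0.4557 -0.1286  0.025 ] area 91 ang 13.009928894042968
x 0.4481 y -0.5176 z 0.1359 turn -1.355 rows 12
```

```bash

python3 -m crank '[{"x":0.448,"y":-0.518,"z":0.136,"turn":-1.355},{"x":0.448,"y":-0.518,"z":0.136,"turn":-1.355},{"x":0.448,"y":-0.518,"z":0.136,"turn":-1.355},{"x":0.448,"y":-0.518,"z":0.136,"turn":-1.355},{"x":0.448,"y":-0.518,"z":0.136,"turn":-1.355},{"x":0.448,"y":-0.518,"z":0.136,"turn":-1.355},{"x":0.448,"y":-0.518,"z":0.136,"turn":-1.355},{"x":0.448,"y":-0.518,"z":0.136,"turn":-1.355},{"x":0.448,"y":-0.518,"z":0.136,"turn":-1.355},{"x":0.448,"y":-0.518,"z":0.136,"turn":-1.355},{"x":0.448,"y":-0.518,"z":0.136,"turn":-1.355},{"x":0.448,"y":-0.518,"z":0.136,"turn":-1.355}]' 0.06 15
python3 - <<'E'
from h import *
o=log();print(o['qpos']);rel([.468,-.016,.2],92)
E
```

```text
time_s: 3.28
tool_pos: [0.4712, -0.0145, 0.2027]
tool_rot: [178.6, 4.3, 92.2]
force: [0.3, -0.0, 0.3]
grip_width: 0.0597
grasp_force: 0.0
[ 22.64920403  -2.32429146 -26.47055076 110.93330339   3.48687439
  69.93620745  -2.70690323]
x -0.0011 y -0.0034 z 0.0028 turn 0.006 rows 1
```

```bash
python3 - <<'E'
from h import *
relays();rel([.468,-.016,.027],92)
E
```

```text
[ 0.4558 -0.0713  0.025 ] area 86 ang 28.265048217773437
[ 0.4556 -0.1287  0.025 ] area 90 ang 13.009928894042968
x 0.0129 y -0.0071 z 0.1748 turn 0.004 rows 3
```

```bash

python3 -m crank '[{"x":0.013,"y":-0.007,"z":0.06,"turn":0},{"x":0.013,"y":-0.007,"z":0.12,"turn":0},{"x":0.013,"y":-0.007,"z":0.15,"turn":0},{"x":0.013,"y":-0.007,"z":0.175,"turn":0},{"x":0.013,"y":-0.007,"z":0.175,"turn":0},{"x":0.013,"y":-0.007,"z":0.175,"turn":0}]' 0.06 15
python3 -m crank '[{"x":0,"y":0,"z":0,"turn":0},{"x":0,"y":0,"z":0,"turn":0},{"x":0,"y":0,"z":0,"turn":0},{"x":0,"y":0,"z":0,"turn":0},{"x":0,"y":0,"z":0,"turn":0}]' 0.01 15
python3 - <<'E'
from h import *
o=log();print(o['qpos']);rel([.468,-.016,.15],92);rel([.375,-.232,.15],82);
E
```

```text
time_s: 4.08
tool_pos: [0.4656, -0.0209, 0.0255]
tool_rot: [178.8, 4.4, 91.7]
force: [-0.6, -0.1, 0.0]
grip_width: 0.06
grasp_force: 0.0
time_s: 4.7
tool_pos: [0.4637, -0.0196, 0.0237]
tool_rot: [179.0, 4.3, 91.8]
force: [-0.3, 0.0, 2.2]
grip_width: 0.0284
grasp_force: 15.0
[ 20.95878892  10.40796787 -26.5173726  121.80330592  11.97833847
  48.7247966  -11.21692686]
x -0.0060 y 0.0066 z -0.1261 turn -0.002 rows 3
x -0.2183 y -0.0934 z -0.1119 turn 0.173 rows 5
```

```bash

python3 -m crank '[{"x":0,"y":0,"z":-0.06,"turn":0},{"x":0,"y":0,"z":-0.1,"turn":0},{"x":-0.06,"y":-0.02,"z":-0.112,"turn":0.05},{"x":-0.11,"y":-0.045,"z":-0.112,"turn":0.1},{"x":-0.17,"y":-0.07,"z":-0.112,"turn":0.15},{"x":-0.218,"y":-0.093,"z":-0.112,"turn":0.173},{"x":-0.218,"y":-0.093,"z":-0.112,"turn":0.173},{"x":-0.218,"y":-0.093,"z":-0.112,"turn":0.173}]'
python3 - <<'E'
from h import *
o=log();print(o['qpos']);rel([.374,-.231,.035],82);relays()
E
```

```text
time_s: 5.7
tool_pos: [0.3755, -0.231, 0.1497]
tool_rot: [178.3, 4.0, 81.9]
force: [0.3, 0.2, -0.3]
grip_width: 0.0285
grasp_force: 15.0
[ 37.73397505  -5.05581466 -11.6228904  120.01446578   2.56058624
  62.080686    16.91564528]
x 0.0078 y -0.0049 z 0.1143 turn -0.000 rows 2
[ 0.4561 -0.0711  0.025 ] area 91 ang 20.134951782226562
[ 0.4557 -0.1286  0.025 ] area 91 ang 13.009928894042968
```

```bash

python3 -m crank '[{"x":0.008,"y":-0.005,"z":0.05,"turn":0},{"x":0.008,"y":-0.005,"z":0.09,"turn":0},{"x":0.008,"y":-0.005,"z":0.114,"turn":0},{"x":0.008,"y":-0.005,"z":0.114,"turn":0}]'
python3 -m crank '[{"x":0,"y":0,"z":0,"turn":0},{"x":0,"y":0,"z":0,"turn":0},{"x":0,"y":0,"z":0,"turn":0},{"x":0,"y":0,"z":-0.05,"turn":0},{"x":0,"y":0,"z":-0.11,"turn":0},{"x":0,"y":0,"z":-0.11,"turn":0}]' 0.055 15
python3 - <<'E'
from h import *
o=log();print(o['qpos']);rel([.457,-.0715,.12],109);relays()
E
```

```text
time_s: 6.25
tool_pos: [0.3729, -0.2292, 0.0337]
tool_rot: [178.5, 3.9, 82.0]
force: [-0.8, -0.5, 0.2]
grip_width: 0.0285
grasp_force: 15.0
time_s: 7.0
tool_pos: [0.3749, -0.2248, 0.1507]
tool_rot: [177.7, 4.3, 81.8]
force: [0.1, -0.3, -0.6]
grip_width: 0.0547
grasp_force: 0.0
[ 37.7155401   -6.06023267 -12.26223462 120.80108017   2.41331833
  61.6480463   16.31397844]
x 0.1653 y 0.0586 z 0.0208 turn -0.473 rows 3
[ 0.4561 -0.0711  0.025 ] area 91 ang 20.134951782226562
[ 0.4557 -0.1287  0.025 ] area 92 ang 15.736239624023437
```

```bash

python3 -m crank '[{"x":0.06,"y":0.02,"z":0,"turn":-0.17},{"x":0.12,"y":0.04,"z":0.0,"turn":-0.34},{"x":0.165,"y":0.059,"z":0.021,"turn":-0.473},{"x":0.165,"y":0.059,"z":0.021,"turn":-0.473},{"x":0.165,"y":0.059,"z":0.021,"turn":-0.473}]'
python3 - <<'E'
from h import *
o=log();rel([.458,-.0715,.026],109)
E
```

```text
time_s: 7.68
tool_pos: [0.4525, -0.0708, 0.1133]
tool_rot: [-179.5, 4.3, 109.0]
force: [0.1, -0.7, -0.2]
grip_width: 0.0548
grasp_force: 0.0
x 0.0042 y 0.0056 z 0.0872 turn -0.001 rows 2
```

```bash

python3 -m crank '[{"x":0.004,"y":0.004,"z":0.045,"turn":0},{"x":0.004,"y":0.004,"z":0.07,"turn":0},{"x":0.004,"y":0.004,"z":0.086,"turn":0},{"x":0.004,"y":0.004,"z":0.086,"turn":0}]' 0.055 15
python3 -m crank '[{"x":0,"y":0,"z":0,"turn":0},{"x":0,"y":0,"z":0,"turn":0},{"x":0,"y":0,"z":0,"turn":0},{"x":0,"y":0,"z":0,"turn":0},{"x":0,"y":0,"z":-0.06,"turn":0},{"x":0,"y":0,"z":-0.11,"turn":0},{"x":0,"y":0,"z":-0.11,"turn":0}]' 0.01 15
python3 - <<'E'
from h import *
o=log();rel([.369,-.269,.12],82);rel([.365,-.307,.12],82)
E
```

```text
time_s: 8.18
tool_pos: [0.4569, -0.0726, 0.0276]
tool_rot: [-179.6, 4.4, 108.9]
force: [0.6, 0.2, -0.2]
grip_width: 0.0554
grasp_force: 0.0
time_s: 9.05
tool_pos: [0.4588, -0.0633, 0.1422]
tool_rot: [179.9, 4.7, 109.0]
force: [1.2, -0.7, -0.4]
grip_width: 0.0284
grasp_force: 15.0
x -0.1628 y -0.1520 z 0.0352 turn 0.473 rows 4
x -0.1974 y -0.1682 z 0.0380 turn 0.473 rows 5
```

```bash

python3 -m crank '[{"x":-0.06,"y":-0.05,"z":0,"turn":0.15},{"x":-0.1,"y":-0.085,"z":0,"turn":0.25},{"x":-0.15,"y":-0.12,"z":0.0,"turn":0.4},{"x":-0.197,"y":-0.168,"z":0.02,"turn":0.473},{"x":-0.197,"y":-0.168,"z":0.038,"turn":0.473},{"x":-0.197,"y":-0.168,"z":0.038,"turn":0.473}]'
python3 - <<'E'
from h import *
o=log();rel([.363,-.306,.035],82);relays()
E
```

```text
time_s: 9.8
tool_pos: [0.3592, -0.3063, 0.1135]
tool_rot: [178.6, 3.9, 81.7]
force: [-0.3, 1.1, 0.7]
grip_width: 0.0288
grasp_force: 15.0
x 0.0061 y 0.0017 z 0.0783 turn -0.003 rows 2
[ 0.4556 -0.1287  0.025 ] area 90 ang 13.009928894042968
```

```bash

python3 -m crank '[{"x":0.006,"y":0.002,"z":0.05,"turn":0},{"x":0.006,"y":0.002,"z":0.077,"turn":0},{"x":0.006,"y":0.002,"z":0.077,"turn":0},{"x":0.006,"y":0.002,"z":0.077,"turn":0}]'
python3 -m crank '[{"x":0,"y":0,"z":0,"turn":0},{"x":0,"y":0,"z":0,"turn":0},{"x":0,"y":0,"z":0,"turn":0},{"x":0,"y":0,"z":-0.05,"turn":0},{"x":0,"y":0,"z":-0.09,"turn":0},{"x":0,"y":0,"z":-0.09,"turn":0}]' 0.055 15
python3 - <<'E'
from h import *
o=log();rel([.457,-.129,.1],103);relays();shot('top','t1')
E
```

```text
time_s: 10.35
tool_pos: [0.3675, -0.3065, 0.0404]
tool_rot: [178.2, 4.1, 81.9]
force: [0.0, 0.9, 0.2]
grip_width: 0.0282
grasp_force: 15.0
time_s: 11.1
tool_pos: [0.3664, -0.3014, 0.1324]
tool_rot: [177.9, 4.3, 81.8]
force: [-0.2, 0.3, -1.2]
grip_width: 0.0548
grasp_force: 0.0
x 0.1854 y 0.0645 z 0.0210 turn -0.368 rows 4
[ 0.4557 -0.1287  0.025 ] area 92 ang 15.736239624023437
```

```bash

python3 -m crank '[{"x":0.06,"y":0.02,"z":0,"turn":-0.12},{"x":0.12,"y":0.04,"z":0.0,"turn":-0.25},{"x":0.185,"y":0.064,"z":0.021,"turn":-0.368},{"x":0.185,"y":0.064,"z":0.021,"turn":-0.368},{"x":0.185,"y":0.064,"z":0.021,"turn":-0.368}]'
python3 - <<'E'
from h import *
o=log();rel([.457,-.129,.026],103)
E
```

```text
time_s: 11.82
tool_pos: [0.4532, -0.1273, 0.0951]
tool_rot: [-180.0, 4.3, 103.1]
force: [-0.1, -1.0, 0.5]
grip_width: 0.0549
grasp_force: 0.0
x 0.0027 y 0.0034 z 0.0691 turn 0.001 rows 2
```

```bash

python3 -m crank '[{"x":0.003,"y":0.003,"z":0.04,"turn":0},{"x":0.003,"y":0.003,"z":0.068,"turn":0},{"x":0.003,"y":0.003,"z":0.068,"turn":0},{"x":0.003,"y":0.003,"z":0.068,"turn":0}]' 0.055 15
python3 -m crank '[{"x":0,"y":0,"z":0,"turn":0},{"x":0,"y":0,"z":0,"turn":0},{"x":0,"y":0,"z":0,"turn":0},{"x":0,"y":0,"z":0,"turn":0},{"x":0,"y":0,"z":-0.06,"turn":0},{"x":0,"y":0,"z":-0.10,"turn":0},{"x":0,"y":0,"z":-0.10,"turn":0}]' 0.01 15
python3 - <<'E'
from h import *
o=log();rel([.369,-.269,.12],82)
E
```

```text
time_s: 12.32
tool_pos: [0.458, -0.1305, 0.0295]
tool_rot: [179.8, 4.5, 102.9]
force: [0.3, -0.1, -0.1]
grip_width: 0.0551
grasp_force: 0.0
time_s: 13.2
tool_pos: [0.4583, -0.1221, 0.1317]
tool_rot: [179.5, 4.6, 103.0]
force: [0.3, -0.3, -0.9]
grip_width: 0.0289
grasp_force: 15.0
x -0.1217 y -0.1202 z 0.0205 turn 0.368 rows 3
```

```bash

python3 -m crank '[{"x":-0.04,"y":-0.04,"z":0,"turn":0.12},{"x":-0.08,"y":-0.08,"z":0,"turn":0.25},{"x":-0.122,"y":-0.12,"z":0.02,"turn":0.368},{"x":-0.122,"y":-0.12,"z":0.02,"turn":0.368},{"x":-0.122,"y":-0.12,"z":0.02,"turn":0.368}]'
python3 - <<'E'
from h import *
o=log();rel([.369,-.268,.035],82);shot('top','t2')
E
```

```text
time_s: 13.82
tool_pos: [0.3661, -0.2681, 0.1163]
tool_rot: [178.4, 4.0, 81.9]
force: [-0.3, 0.8, 0.8]
grip_width: 0.0286
grasp_force: 15.0
x 0.0062 y 0.0005 z 0.0811 turn -0.000 rows 2
```

Lower, release, lift; then fit the arm geometry from the logged poses.

```bash

python3 -m crank '[{"x":0.006,"y":0,"z":0.05,"turn":0},{"x":0.006,"y":0,"z":0.079,"turn":0},{"x":0.006,"y":0,"z":0.079,"turn":0},{"x":0.006,"y":0,"z":0.079,"turn":0}]'
python3 -m crank '[{"x":0,"y":0,"z":0,"turn":0},{"x":0,"y":0,"z":0,"turn":0},{"x":0,"y":0,"z":0,"turn":0},{"x":0,"y":0,"z":-0.06,"turn":0},{"x":0,"y":0,"z":-0.12,"turn":0},{"x":0.1,"y":-0.01,"z":-0.17,"turn":0},{"x":0.1,"y":-0.01,"z":-0.17,"turn":0}]' 0.055 15
cat > kin.py <<'E'
import numpy as np, json
from scipy.optimize import least_squares
from scipy.spatial.transform import Rotation as R
def fk(q,p):
    q=np.radians(q); d=p[:4]; off=p[4]
    T=R.from_euler('z',p[5]+p[6]*q[0])*R.from_euler('y',q[1]); P=np.array([0,0,d[0]])+T.apply([off,0,d[1]])
    T=T*R.from_euler('z',q[2])*R.from_euler('y',q[3]); P=P+T.apply([0,0,d[2]])
    T=T*R.from_euler('z',q[4])*R.from_euler('y',q[5])*R.from_euler('z',q[6]+p[7]); P=P+T.apply([p[8],0,d[3]])
    return P,T
E
python3 - <<'E'
from h import *
from kin import *
o=log();shot('top','t3')
D=[json.loads(l) for l in open('log.jsonl')]
def res(p):
    o=[]
    for q,x,r in D:
        P,T=fk(q,p); o+=list((P-x)*10)+list((T.inv()*R.from_euler('xyz',r,degrees=True)).as_rotvec())
    return np.array(o)
best=min((least_squares(res,[.3,.35,.35,.3,0,a,1,b,0]) for a in(0,-2.6,2) for b in (0,1.57,-1.57,3)),key=lambda s:s.cost)
print(best.x.round(4),np.sqrt(np.mean(best.fun**2)), np.abs(best.fun).max()); np.save('kp.npy',best.x)
E
```

```text
time_s: 14.38
tool_pos: [0.3704, -0.2685, 0.0393]
tool_rot: [178.2, 4.1, 82.0]
force: [0.4, 0.0, -0.3]
grip_width: 0.0279
grasp_force: 15.0
time_s: 15.25
tool_pos: [0.3703, -0.1546, 0.2022]
tool_rot: [178.1, 4.1, 81.8]
force: [1.0, -0.1, -0.6]
grip_width: 0.055
grasp_force: 0.0
[ 0.6771  0.5365  0.5205  0.8459  0.0081  1.2519 -2.7875  0.6416  0.0903] 0.22093753889579068 0.9350002798299886
```

```bash
cat > kin.py <<'E'
import numpy as np, json, itertools
from scipy.optimize import least_squares
from scipy.spatial.transform import Rotation as R
def rot(a,x): return R.from_euler(a,x)
def fk(q,p,s):
    q=np.radians(q)*np.array([s[0],1,s[1],1,s[2],s[4],s[3]])
    T=rot('z',p[5]+q[0])*rot('y',q[1]); P=np.array([0,0,p[0]])+T.apply([p[4],0,p[1]])
    T=T*rot('z',q[2])*rot('y',q[3]); P=P+T.apply([p[6],0,p[2]])
    T=T*rot('z',q[4])*rot('y',q[5]); P=P+T.apply([p[8],0,0])
    T=T*rot('z',q[6]+p[7]); return P+T.apply([0,0,p[3]]),T
E
python3 - <<'E'
from kin import *
import pickle
D=[json.loads(l) for l in open('log.jsonl')]
out=[]
for s in itertools.product((1,-1),(1,-1),(1,-1),(1,-1),(1,)):
  def res(p):
    o=[]
    for q,x,r in D:
        P,T=fk(q,p,s); o+=list((P-x)*10)+list((T.inv()*R.from_euler('xyz',r,degrees=True)).as_rotvec())
    return np.array(o)
  for b in (0,1.57,-1.57,3):
    f=least_squares(res,[.3,.35,.35,.3,0,0,0,b,0],max_nfev=60); out.append((f.cost,s,f.x,np.abs(f.fun).max()))
out.sort(key=lambda t:t[0])
for t in out[:4]: print(t[0],t[1],t[2].round(4),t[3])
pickle.dump(out[0][1:3],open('kp.pkl','wb'))
E
```

```text
0.002770983817615475 (-1, -1, -1, -1, 1) [ 0.3608  0.4765  0.5158  0.4656 -0.0042 -0.0419  0.0035  1.529   0.0043] 0.027267041747429666
0.0027709838176155064 (-1, -1, -1, -1, 1) [ 0.3608  0.4765  0.5158  0.4656 -0.0042 -0.0419  0.0035  1.529   0.0043] 0.027267041881467724
0.0027709838176155337 (-1, -1, -1, -1, 1) [ 0.3608  0.4765  0.5158  0.4656 -0.0042 -0.0419  0.0035  1.529   0.0043] 0.027267041827616634
0.002770983817615784 (-1, -1, -1, -1, 1) [ 0.3608  0.4765  0.5158  0.4656 -0.0042 -0.0419  0.0035  1.529   0.0043] 0.027267046302244802
```

```bash
python3 - <<'E'
from h import *
a=cv2.imread('pics/t3.png');cv2.imwrite('pics/t3c.png',cv2.resize(a[140:290,190:440],None,fx=3.2,fy=3.2,interpolation=3))
E
```

```text
(no output)
```

View pics/t3c.png

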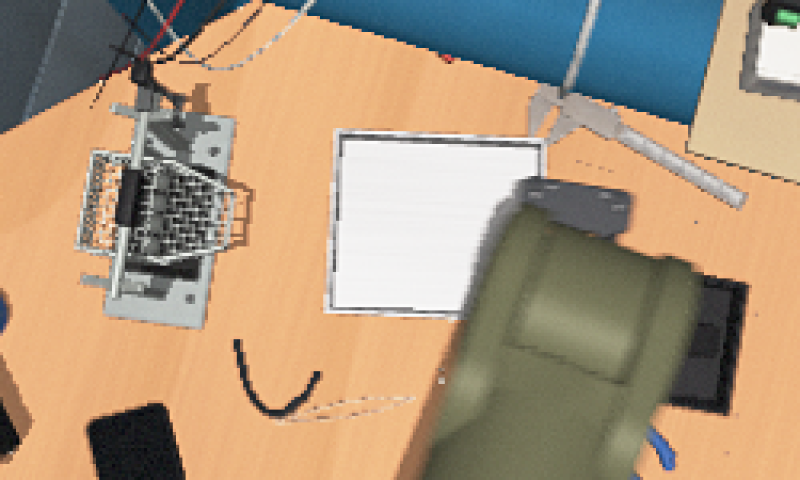

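```bash
python3 - <<'E'
from h import *
for q in [(205,165),(188,182),(190,240),(237,158),(265,125),(240,150),(285,110)]: print(q,onz('top',*q,.0).round(3),onz('top',*q,.25).round(3))
for P in [(.65,.15,.25),(.55,.25,.25),(.46,.16,.24)]: print(proj('top',P),proj('scene',P))
b=cv2.imread('pics/s0.png');cv2.imwrite('pics/s0d.png',cv2.resize(b[60:340,120:320],None,fx=2.1,fy=2.1,interpolation=3))
E
```

```text
(205, 165) [0.583 0.278 0.   ] [0.53  0.204 0.25 ]
(188, 182) [0.532 0.325 0.   ] [0.491 0.24  0.25 ]
(190, 240) [0.366 0.308 0.   ] [0.361 0.227 0.25 ]
(237, 158) [0.606 0.186 0.   ] [0.548 0.132 0.25 ]
(265, 125) [0.707 0.11  0.   ] [0.627 0.072 0.25 ]
(240, 150) [0.63  0.179 0.   ] [0.567 0.126 0.25 ]
(285, 110) [0.754 0.053 0.   ] [0.663 0.028 0.25 ]
[231.82955629 114.50783802] [207.25037977 147.42718466]
[185.59038147 156.09081449] [173.59941719 175.52574649]
[223.35624118 197.09098207] [237.75198488 187.18123058]
```

View pics/s0d.png

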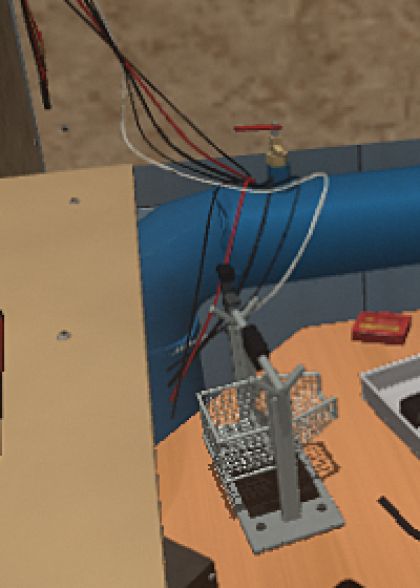

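```bash
python3 - <<'E'
from h import *
s=lambda u,v:(120+u/2.1,60+v/2.1)
print('valve',tri(*s(278,150),276,105))
print('white loop',tri(*s(327,178),299,121))
print('wire cross',tri(*s(248,182),262,98))
for z in (.1,.2,.3): print(z,onz('top',275,143,z).round(3),onz('top',400,190,z).round(3),onz('scene',*s(330,270),z).round(3),'upper',onz('top',283,92,z).round(3),onz('scene',*s(330,170),z).round(3))
E
```

```text
valve (array([0.66715053, 0.04264176, 0.26137035]), np.float64(0.012502558338441033))
white loop (array([ 0.64427738, -0.00610284,  0.22544374]), np.float64(0.007005461348396486))
wire cross (array([0.69450608, 0.07597396, 0.22393124]), np.float64(0.024320714896401537))
0.1 [0.626 0.066 0.1  ] [ 0.51  -0.265  0.1  ] [ 0.66  -0.015  0.1  ] upper [0.769 0.051 0.1  ] [ 0.953 -0.165  0.1  ]
0.2 [0.599 0.054 0.2  ] [ 0.494 -0.245  0.2  ] [0.487 0.069 0.2  ] upper [0.727 0.04  0.2  ] [ 0.72  -0.051  0.2  ]
0.3 [0.571 0.042 0.3  ] [ 0.478 -0.225  0.3  ] [0.313 0.152 0.3  ] upper [0.686 0.03  0.3  ] [0.487 0.063 0.3  ]
```

```bash
python3 - <<'E'
from h import *
rel([.548,.10,.27],-8)
E
```

```text
x 0.2653 y 0.1435 z -0.0798 turn 1.574 rows 9
```

```bash

python3 -m crank '[{"x":0.03,"y":0.02,"z":-0.05,"turn":0.15},{"x":0.06,"y":0.04,"z":-0.08,"turn":0.3},{"x":0.1,"y":0.06,"z":-0.08,"turn":0.48},{"x":0.14,"y":0.08,"z":-0.08,"turn":0.66},{"x":0.18,"y":0.1,"z":-0.08,"turn":0.84},{"x":0.22,"y":0.12,"z":-0.08,"turn":1.0},{"x":0.25,"y":0.13,"z":-0.08,"turn":1.2},{"x":0.265,"y":0.143,"z":-0.08,"turn":1.38},{"x":0.265,"y":0.143,"z":-0.08,"turn":1.574},{"x":0.265,"y":0.143,"z":-0.08,"turn":1.574},{"x":0.265,"y":0.143,"z":-0.08,"turn":1.574}]' 0 10
python3 - <<'E'
from h import *
o=log();print(o['qpos']);rel([.554,.10,.197],-8);rel([.554,.165,.197],-8)
E
```

```text
time_s: 16.68
tool_pos: [0.5472, 0.0912, 0.2657]
tool_rot: [175.9, -1.7, -8.1]
force: [-0.2, -0.4, -0.1]
grip_width: 0.0003
grasp_force: 0.0
[  22.56357219    9.10710423  -41.53659013   94.00196984   10.61630369
   79.61798579 -118.7375631 ]
x 0.0034 y -0.0145 z 0.0679 turn -0.004 rows 2
x -0.0057 y -0.0787 z 0.0631 turn -0.004 rows 2
```

```bash

python3 -m crank '[{"x":0.003,"y":-0.012,"z":0.04,"turn":0},{"x":0.003,"y":-0.014,"z":0.068,"turn":0},{"x":0.003,"y":-0.014,"z":0.068,"turn":0},{"x":0.001,"y":-0.034,"z":0.067,"turn":0},{"x":-0.001,"y":-0.044,"z":0.066,"turn":0},{"x":-0.002,"y":-0.052,"z":0.065,"turn":0},{"x":-0.003,"y":-0.06,"z":0.064,"turn":0},{"x":-0.004,"y":-0.068,"z":0.064,"turn":0},{"x":-0.005,"y":-0.074,"z":0.063,"turn":0},{"x":-0.006,"y":-0.079,"z":0.063,"turn":0},{"x":-0.006,"y":-0.079,"z":0.063,"turn":0}]' 
python3 - <<'E'
from h import *
o=log();print(o['force']);rel([.554,.10,.197],-8)
im=shot('top','t4');cv2.imwrite('pics/t4c.png',cv2.resize(im[140:250,200:300,::-1],None,fx=5,fy=5,interpolation=3))
E
```

```text
time_s: 18.05
tool_pos: [0.554, 0.1633, 0.1971]
tool_rot: [175.7, -1.7, -8.3]
force: [-0.8, -4.9, 3.0]
grip_width: 0.0005
grasp_force: 2.9
[-0.84790493 -4.93217712  3.02003365]
x 0.0091 y 0.0624 z 0.0050 turn -0.007 rows 2
```

```bash

python3 -m crank '[{"x":0.005,"y":0.04,"z":0.003,"turn":0},{"x":0.009,"y":0.07,"z":0.005,"turn":0},{"x":0.009,"y":0.12,"z":-0.04,"turn":0},{"x":0.009,"y":0.17,"z":-0.04,"turn":0},{"x":0.009,"y":0.22,"z":-0.04,"turn":0},{"x":0.009,"y":0.22,"z":-0.04,"turn":0}]' 
python3 - <<'E'
from h import *
o=log();im=shot('top','t4');b=shot('scene','s4')
cv2.imwrite('pics/c4.png',np.hstack([cv2.resize(im[140:250,200:290,::-1],(390,480),interpolation=3),cv2.resize(b[170:290,200:300,::-1],(400,480),interpolation=3)]))
E
```

```text
time_s: 18.85
tool_pos: [0.5298, -0.0549, 0.253]
tool_rot: [175.8, -1.8, -8.7]
force: [-0.6, 0.1, -0.0]
grip_width: 0.0005
grasp_force: 0.0
```

View pics/c4.png

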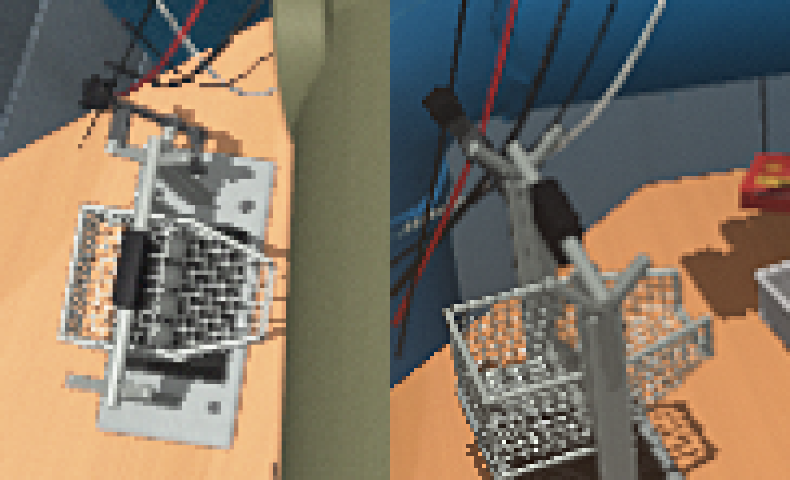

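```bash
python3 - <<'E'
from h import *
rel([.459,.160,.235],82.5)
E
```

```text
x -0.1011 y -0.1976 z 0.0009 turn -1.584 rows 9
```

```bash

python3 -m crank '[{"x":-0.02,"y":-0.02,"z":0.0,"turn":-0.18},{"x":-0.04,"y":-0.04,"z":0.0,"turn":-0.36},{"x":-0.06,"y":-0.07,"z":0,"turn":-0.54},{"x":-0.08,"y":-0.1,"z":0,"turn":-0.72},{"x":-0.1,"y":-0.13,"z":0,"turn":-0.9},{"x":-0.1,"y":-0.15,"z":0,"turn":-1.08},{"x":-0.101,"y":-0.17,"z":0,"turn":-1.26},{"x":-0.101,"y":-0.198,"z":0.001,"turn":-1.44},{"x":-0.101,"y":-0.198,"z":0.001,"turn":-1.584},{"x":-0.101,"y":-0.198,"z":0.001,"turn":-1.584},{"x":-0.101,"y":-0.198,"z":0.001,"turn":-1.584}]' 0 10
python3 - <<'E'
from h import *
o=log();print(o['qpos']);rel([.459,.160,.198],82.5)
E
```

```text
time_s: 20.32
tool_pos: [0.4587, 0.1607, 0.2347]
tool_rot: [178.3, 4.1, 82.4]
force: [0.5, 0.8, -0.1]
grip_width: 0.0005
grasp_force: 0.0
[ 22.8234094    0.8216281  -48.1920851  104.5735501    5.09709366
  75.72745159 -34.2441229 ]
x 0.0019 y -0.0007 z 0.0366 turn -0.000 rows 1
```

```bash

python3 -m crank '[{"x":0.002,"y":0,"z":0.02,"turn":0},{"x":0.002,"y":0,"z":0.037,"turn":0},{"x":0.002,"y":0,"z":0.037,"turn":0},{"x":0.002,"y":0,"z":0.037,"turn":0}]'
for i in 1 2 3; do python3 -m crank '[{"x":0,"y":0,"z":0.002,"turn":0},{"x":0,"y":0,"z":0.002,"turn":0}]'|grep -E "pos|force"; done
```

```text
time_s: 20.82
tool_pos: [0.4602, 0.1594, 0.1981]
tool_rot: [178.3, 4.1, 82.4]
force: [-0.6, 0.6, 0.4]
grip_width: 0.0006
grasp_force: 0.0
tool_pos: [0.4602, 0.1592, 0.196]
force: [-0.4, -1.0, -0.4]
grasp_force: 0.0
tool_pos: [0.46, 0.159, 0.1936]
force: [0.4, 0.6, 0.1]
grasp_force: 0.0
tool_pos: [0.4604, 0.1596, 0.1925]
force: [-1.7, 0.3, 4.9]
grasp_force: 2.5
```

```bash

python3 -m crank '[{"x":0,"y":0,"z":-0.015,"turn":0},{"x":0,"y":0,"z":-0.015,"turn":0},{"x":0,"y":0,"z":-0.015,"turn":0},{"x":0,"y":0,"z":-0.015,"turn":0},{"x":0,"y":0,"z":-0.015,"turn":0}]' 0.058 12
python3 - <<'E'
from h import *
rel([.4595,.160,.187],82.5)
im=shot('top','t5');b=shot('scene','s5')
cv2.imwrite('pics/c5.png',np.hstack([cv2.resize(im[140:250,200:290,::-1],(390,480),interpolation=3),cv2.resize(b[170:290,190:290,::-1],(400,480),interpolation=3)]))
E
```

```text
time_s: 22.2
tool_pos: [0.4597, 0.1599, 0.2064]
tool_rot: [178.3, 4.1, 82.4]
force: [0.3, -0.2, 0.0]
grip_width: 0.0423
grasp_force: 0.0
x 0.0015 y -0.0007 z 0.0193 turn 0.001 rows 1
```

View pics/c5.png

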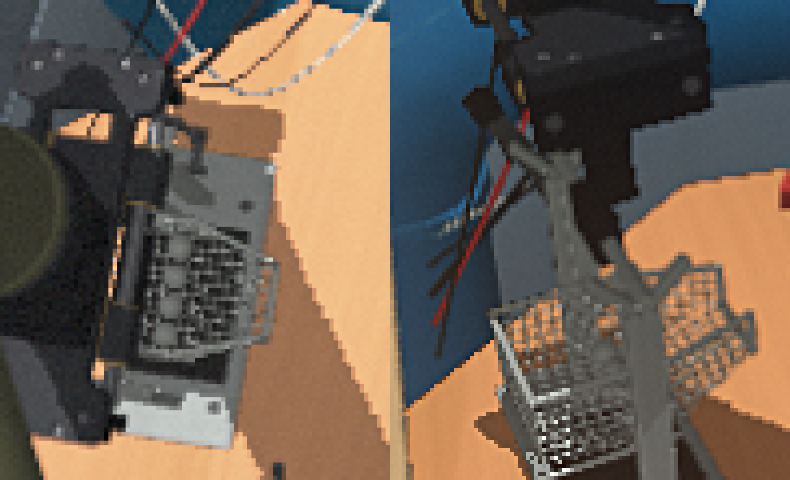

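```bash

python3 -m crank '[{"x":0.0015,"y":0,"z":0,"turn":0},{"x":0.0015,"y":0,"z":0,"turn":0},{"x":0.0015,"y":0,"z":0,"turn":0},{"x":0.0015,"y":0,"z":0.01,"turn":0},{"x":0.0015,"y":0,"z":0.019,"turn":0},{"x":0.0015,"y":0,"z":0.019,"turn":0},{"x":0.0015,"y":0,"z":0.019,"turn":0}]'
python3 -m crank '[{"x":0,"y":0,"z":0,"turn":0},{"x":0,"y":0,"z":0,"turn":0},{"x":0,"y":0,"z":0,"turn":0},{"x":0,"y":0,"z":0,"turn":0},{"x":0,"y":0,"z":0,"turn":0}]' 0.02 15
python3 - <<'E'
from h import *
o=log();rel([.4595,.160,.187],82.5)
E
```

```text
time_s: 23.18
tool_pos: [0.4604, 0.1601, 0.1876]
tool_rot: [178.3, 4.1, 82.4]
force: [0.1, 0.4, 0.7]
grip_width: 0.0583
grasp_force: 0.0
time_s: 23.8
tool_pos: [0.4604, 0.1602, 0.1878]
tool_rot: [178.3, 4.1, 82.4]
force: [-0.3, 0.1, 1.8]
grip_width: 0.0436
grasp_force: 15.0
x -0.0002 y -0.0009 z 0.0008 turn 0.001 rows 1
```

```bash

python3 -m crank '[{"x":0.0,"y":0,"z":-0.004,"turn":0},{"x":-0.0005,"y":0,"z":-0.008,"turn":0},{"x":-0.001,"y":0,"z":-0.015,"turn":0},{"x":-0.001,"y":0,"z":-0.015,"turn":0}]'
python3 -m crank '[{"x":0.0,"y":0,"z":-0.015,"turn":0},{"x":-0.003,"y":0,"z":-0.04,"turn":0},{"x":-0.004,"y":0,"z":-0.07,"turn":0},{"x":-0.005,"y":0,"z":-0.07,"turn":0}]'
python3 - <<'E'
from h import *
im=shot('top','t6');b=shot('scene','s6')
cv2.imwrite('pics/c6.png',np.hstack([cv2.resize(im[140:250,200:290,::-1],(390,480),interpolation=3),cv2.resize(b[150:290,190:306,::-1],(400,480),interpolation=3)]))
rel([.4595,.07,.255],82.5)
E
```

```text
time_s: 24.3
tool_pos: [0.4604, 0.1604, 0.2034]
tool_rot: [178.2, 4.0, 82.4]
force: [0.9, 0.0, -1.8]
grip_width: 0.0433
grasp_force: 15.0
time_s: 24.8
tool_pos: [0.4593, 0.1615, 0.2756]
tool_rot: [178.0, 4.0, 82.4]
force: [0.5, 0.3, -3.3]
grip_width: 0.0437
grasp_force: 15.0
x -0.0877 y 0.0129 z 0.0243 turn 0.001 rows 2
```

View pics/c6.png

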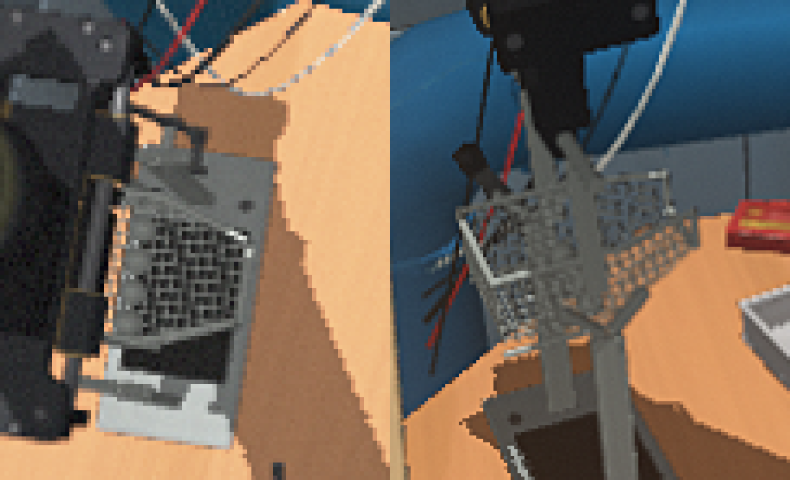

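```bash

python3 -m crank '[{"x":-0.015,"y":0,"z":0,"turn":0},{"x":-0.04,"y":0,"z":0,"turn":0},{"x":-0.07,"y":0,"z":0,"turn":0},{"x":-0.095,"y":0,"z":0,"turn":0},{"x":-0.11,"y":0,"z":0,"turn":0},{"x":-0.115,"y":0,"z":0,"turn":0},{"x":-0.115,"y":0,"z":0,"turn":0}]'
python3 - <<'E'
from h import *
rel([.456,.040,.175],90)
E
```

```text
time_s: 25.78
tool_pos: [0.4427, 0.0473, 0.2807]
tool_rot: [178.3, 4.0, 82.5]
force: [-0.7, -0.2, -2.3]
grip_width: 0.0436
grasp_force: 15.0
x 0.0020 y 0.0110 z 0.1061 turn -0.130 rows 2
```

```bash

python3 -m crank '[{"x":0.0,"y":0.004,"z":0.03,"turn":-0.04},{"x":0,"y":0.008,"z":0.06,"turn":-0.09},{"x":0.001,"y":0.011,"z":0.085,"turn":-0.13},{"x":0.002,"y":0.011,"z":0.1,"turn":-0.13},{"x":0.002,"y":0.011,"z":0.106,"turn":-0.13},{"x":0.002,"y":0.011,"z":0.106,"turn":-0.13}]'
python3 - <<'E'
from h import *
o=env.get_obs()
print(R.from_euler('xyz',o['tool_rot'],degrees=True).as_matrix().round(3))
for y,z in [(.036,.163),(.024,.162),(.009,.1605),(-.006,.157),(-.026,.151),(-.041,.142),(-.048,.137),(-.058,.130)]: rel([.456,y,z],90)
im=shot('top','t7');b=shot('scene','s7')
cv2.imwrite('pics/c7.png',np.hstack([cv2.resize(im[160:260,210:340,::-1],(400,308),interpolation=3),cv2.resize(b[170:290,220:376,::-1],(400,308),interpolation=3)]))
E
```

```text
time_s: 26.52
tool_pos: [0.4562, 0.0397, 0.1757]
tool_rot: [178.8, 4.2, 89.9]
force: [-0.8, 0.1, -2.3]
grip_width: 0.043
grasp_force: 15.0
[[ 0.002  1.     0.02 ]
 [ 0.997 -0.    -0.074]
 [-0.074  0.02  -0.997]]
x -0.0028 y -0.0005 z 0.0129 turn -0.000 rows 1
x -0.0147 y -0.0005 z 0.0148 turn -0.000 rows 1
x -0.0295 y -0.0005 z 0.0174 turn -0.000 rows 1
x -0.0442 y -0.0006 z 0.0220 turn -0.000 rows 1
x -0.0637 y -0.0007 z 0.0295 turn -0.000 rows 2
x -0.0780 y -0.0009 z 0.0396 turn -0.000 rows 2
x -0.0846 y -0.0010 z 0.0451 turn -0.000 rows 2
x -0.0941 y -0.0011 z 0.0528 turn -0.000 rows 2
```

View pics/c7.png

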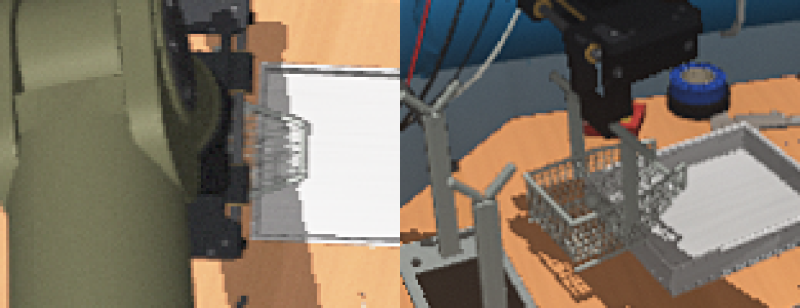

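```bash

python3 -m crank '[{"x":-0.003,"y":0,"z":0.013,"turn":0},{"x":-0.009,"y":0,"z":0.014,"turn":0},{"x":-0.015,"y":0,"z":0.015,"turn":0},{"x":-0.022,"y":0,"z":0.016,"turn":0},{"x":-0.03,"y":0,"z":0.0175,"turn":0},{"x":-0.037,"y":0,"z":0.0195,"turn":0},{"x":-0.044,"y":0,"z":0.022,"turn":0},{"x":-0.044,"y":0,"z":0.022,"turn":0}]'
python3 - <<'E'
from h import *
b=shot('scene','s8')
cv2.imwrite('pics/c8.png',cv2.resize(b[170:290,220:376,::-1],(624,480),interpolation=3))
E
```

```text
time_s: 27.62
tool_pos: [0.4589, -0.0092, 0.1623]
tool_rot: [178.5, 4.6, 89.7]
force: [-7.0, -3.3, 31.3]
grip_width: 0.0439
grasp_force: 33.5
```

View pics/c8.png

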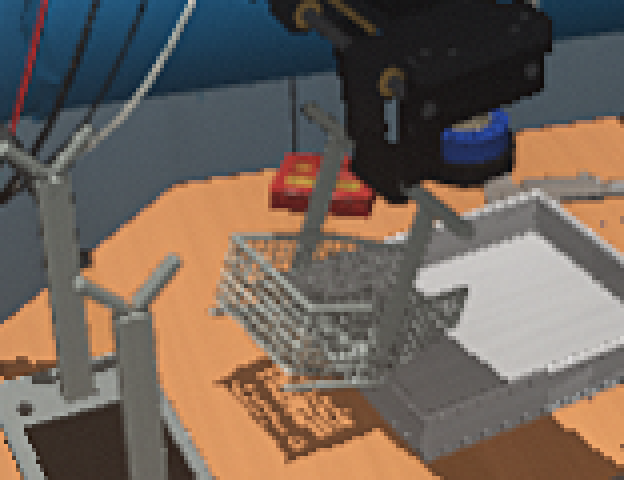

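```bash

python3 -m crank '[{"x":0,"y":0,"z":-0.005,"turn":0},{"x":0,"y":0,"z":-0.007,"turn":0}]' | grep -E "pos|force"
python3 -m crank '[{"x":-0.007,"y":0,"z":0.0005,"turn":0},{"x":-0.012,"y":0,"z":0.001,"turn":0},{"x":-0.012,"y":0,"z":0.001,"turn":0}]'| grep -E "pos|force"
python3 - <<'E'
from h import *
b=shot('scene','s9')
rel([.457,-.026,.157])
E
```

```text
tool_pos: [0.4571, -0.006, 0.1644]
force: [0.7, -0.6, -1.0]
grasp_force: 19.4
tool_pos: [0.4557, -0.0184, 0.1629]
force: [-0.1, -0.4, -2.8]
grasp_force: 16.4
x -0.0077 y 0.0011 z 0.0066 turn 0.000 rows 1
```

```bash

python3 -m crank '[{"x":-0.004,"y":0.001,"z":0.002,"turn":0},{"x":-0.008,"y":0.001,"z":0.004,"turn":0},{"x":-0.008,"y":0.001,"z":0.004,"turn":0}]'| grep -E "pos|force"
python3 -m crank '[{"x":-0.005,"y":0,"z":0.002,"turn":0},{"x":-0.01,"y":0,"z":0.004,"turn":0},{"x":-0.01,"y":0,"z":0.004,"turn":0}]'| grep -E "pos|force"
python3 - <<'E'
from h import *
b=shot('scene','s10')
cv2.imwrite('pics/c10.png',cv2.resize(b[170:290,220:376,::-1],(520,400),interpolation=3))
E
```

```text
tool_pos: [0.4572, -0.0264, 0.16]
force: [0.2, 0.1, -2.6]
grasp_force: 16.4
tool_pos: [0.4572, -0.0368, 0.1568]
force: [0.4, -0.1, -1.6]
grasp_force: 16.4
```

View pics/c10.png

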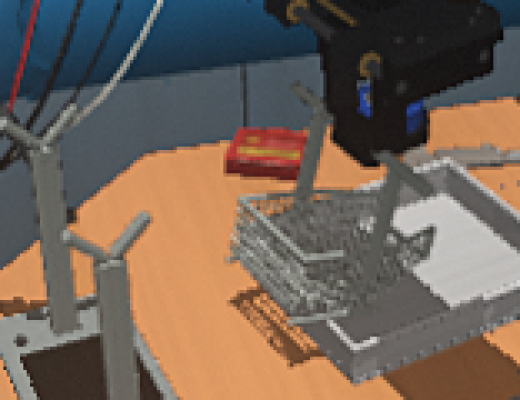

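```bash

for i in 1 2 3; do python3 -m crank '[{"x":-0.002,"y":0,"z":0.0015,"turn":0},{"x":-0.003,"y":0,"z":0.003,"turn":0},{"x":-0.003,"y":0,"z":0.003,"turn":0}]'| grep -E "pos|force"; done
```

```text
tool_pos: [0.4577, -0.0397, 0.1546]
force: [-0.0, -0.8, 1.1]
grasp_force: 17.0
tool_pos: [0.458, -0.0437, 0.1522]
force: [-1.7, -2.5, 5.1]
grasp_force: 18.6
tool_pos: [0.4586, -0.0463, 0.1509]
force: [-3.8, -0.9, 14.2]
grasp_force: 20.6
```

```bash

python3 -m crank '[{"x":0,"y":0,"z":0,"turn":0},{"x":0,"y":0,"z":0,"turn":0},{"x":0,"y":0,"z":0,"turn":0}]' - 7| grep -E "pos|force"
for i in 1 2; do python3 -m crank '[{"x":-0.001,"y":0,"z":0.0015,"turn":0},{"x":-0.002,"y":0,"z":0.003,"turn":0},{"x":-0.002,"y":0,"z":0.003,"turn":0}]'| grep -E "pos|force"; done
python3 - <<'E'
from h import *
b=shot('scene','s11')
cv2.imwrite('pics/c11.png',cv2.resize(b[170:290,220:376,::-1],(624,480),interpolation=3))
E
```

```text
tool_pos: [0.4586, -0.0463, 0.1509]
force: [-3.1, -0.3, 14.2]
grasp_force: 13.4
tool_pos: [0.4596, -0.0476, 0.1503]
force: [-6.3, 1.4, 27.7]
grasp_force: 19.8
tool_pos: [0.4608, -0.0489, 0.1498]
force: [-11.0, 5.1, 41.6]
grasp_force: 26.1
```

```bash

python3 -m crank '[{"x":0,"y":0,"z":-0.004,"turn":0},{"x":0,"y":0,"z":-0.007,"turn":0},{"x":0,"y":0,"z":-0.007,"turn":0}]' - 7| grep -E "pos|force"
```

```text
tool_pos: [0.4586, -0.0488, 0.1512]
force: [-0.5, 3.1, 8.5]
grasp_force: 12.9
```

View pics/c11.png

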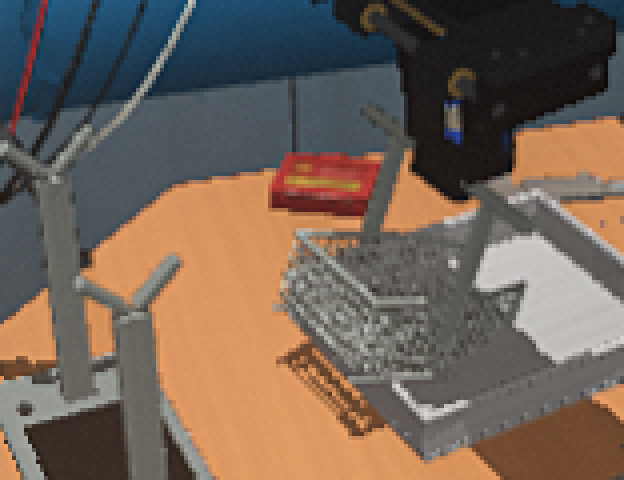

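```bash
python3 -m crank '[{"x":0,"y":0,"z":-0.003,"turn":0},{"x":0,"y":0,"z":-0.01,"turn":0},{"x":0,"y":0,"z":-0.01,"turn":0}]' - 7| grep -E "pos|force"
python3 -c "
from h import *; o=env.get_obs(); print(o['force'],o['wrist_torque'],o['tool_rot'])"
python3 -m crank '[{"x":0,"y":0,"z":0.005,"turn":0},{"x":0,"y":0,"z":0.009,"turn":0},{"x":0,"y":0,"z":0.011,"turn":0},{"x":0,"y":0,"z":0.011,"turn":0}]' - 7| grep -E "pos|force"
python3 -c "
from h import *; o=env.get_obs(); print(o['force'],o['wrist_torque'],o['tool_rot'])"

```

```text
tool_pos: [0.4574, -0.0492, 0.1601]
force: [-0.7, -0.9, -1.3]
grasp_force: 7.0
[-0.67649128 -0.87252336 -1.29378729] [ 0.01169499 -0.09606849 -0.04833528] [178.83907505   4.26819577  89.88302286]
tool_pos: [0.4586, -0.0561, 0.152]
force: [-4.1, -11.6, 16.4]
grasp_force: 13.7
[ -4.06584076 -11.56900265  16.37765868] [-2.87463091  1.17343069  0.06415649] [178.71815512   4.81921379  89.72701381]
```

```bash
python3 -m crank '[{"x":0,"y":0,"z":-0.005,"turn":0},{"x":0,"y":0,"z":-0.012,"turn":0},{"x":0,"y":0,"z":-0.012,"turn":0},{"x":0,"y":0,"z":-0.012,"turn":0},{"x":0,"y":0,"z":-0.02,"turn":0},{"x":0,"y":0,"z":-0.03,"turn":0},{"x":0,"y":0,"z":-0.03,"turn":0}]' - 15| grep -E "pos|force|width"
python3 - <<'E'
from h import *
print(env.get_obs()['wrist_torque']);rel([.456,-.115,.178]);rel([.456,-.115,.148])
b=shot('scene','s12')
cv2.imwrite('pics/c12.png',cv2.resize(b[150:300,220:415,::-1],(780,600),interpolation=3))
E
```

```text
tool_pos: [0.4579, -0.0475, 0.1803]
force: [0.7, -0.3, -2.7]
grip_width: 0.0436
grasp_force: 19.6
[ 0.05733354 -0.07183697 -0.00090035]
x -0.0672 y -0.0020 z 0.0073 turn 0.000 rows 2
x -0.0649 y -0.0026 z 0.0372 turn 0.000 rows 2
```

View pics/c12.png

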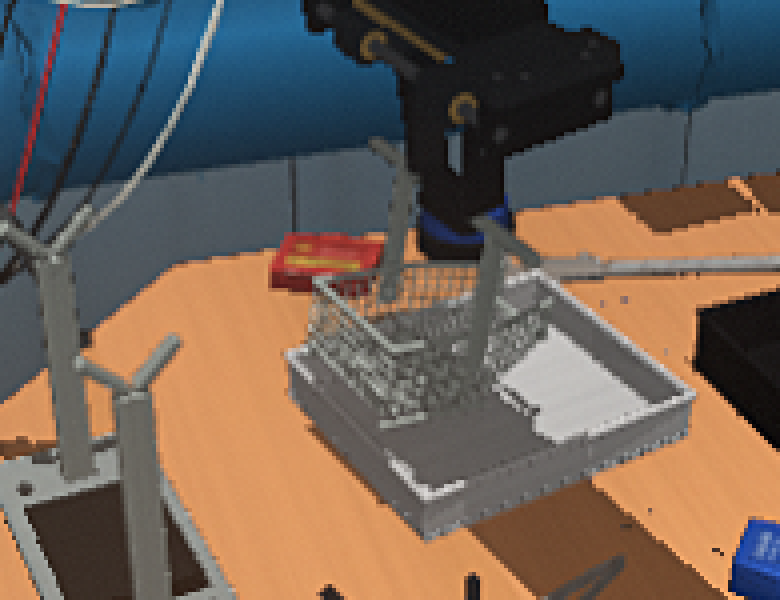

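```bash
python3 -m crank '[{"x":-0.02,"y":0,"z":0,"turn":0},{"x":-0.04,"y":-0.002,"z":0.004,"turn":0},{"x":-0.05,"y":-0.002,"z":0.015,"turn":0},{"x":-0.05,"y":-0.002,"z":0.025,"turn":0},{"x":-0.05,"y":-0.002,"z":0.034,"turn":0},{"x":-0.05,"y":-0.002,"z":0.037,"turn":0},{"x":-0.05,"y":-0.002,"z":0.037,"turn":0}]' - 15| grep -E "pos|force|width"
for i in 1 2 3; do python3 -m crank '[{"x":-0.003,"y":0,"z":0,"turn":0},{"x":-0.006,"y":0,"z":0.0,"turn":0},{"x":-0.006,"y":0,"z":0,"turn":0}]'| grep -E "pos|force"; python3 -c "
from h import *; print(env.get_obs()['wrist_torque'].round(2))"; done
```

```text
tool_pos: [0.4559, -0.0995, 0.1459]
force: [-1.2, 0.9, -0.9]
grip_width: 0.0435
grasp_force: 18.9
tool_pos: [0.4563, -0.1058, 0.1473]
force: [-1.6, 3.4, 6.3]
grasp_force: 20.5
[ 0.88  0.54 -0.04]
tool_pos: [0.4566, -0.1116, 0.1486]
force: [-4.0, 6.1, 10.3]
grasp_force: 22.4
[ 1.08  0.94 -0.17]
tool_pos: [0.4569, -0.1177, 0.1498]
force: [-3.8, 4.7, 15.7]
grasp_force: 24.4
[ 1.09  1.19 -0.18]
```

```bash
python3 -m crank '[{"x":0.015,"y":0,"z":-0.002,"turn":0},{"x":0.03,"y":0,"z":-0.002,"turn":0},{"x":0.03,"y":0,"z":0.006,"turn":0},{"x":0.03,"y":0,"z":0.011,"turn":0},{"x":0.03,"y":0,"z":0.011,"turn":0}]' - 15| grep -E "pos|force|width"
python3 -m crank '[{"x":0,"y":0,"z":0.002,"turn":0},{"x":0,"y":0,"z":0.002,"turn":0}]'| grep -E "pos|force|width"
python3 -c "
from h import *; print(env.get_obs()['wrist_torque'].round(2))"
```

```text
tool_pos: [0.4587, -0.0804, 0.1412]
force: [-16.7, 21.9, 54.0]
grip_width: 0.0439
grasp_force: 38.7
tool_pos: [0.459, -0.0793, 0.1406]
force: [-19.3, 26.4, 62.7]
grip_width: 0.044
grasp_force: 41.3
[ 5.29  5.7  -0.6 ]
```

```bash
python3 -m crank '[{"x":0,"y":0,"z":-0.01,"turn":0},{"x":0.005,"y":0,"z":-0.02,"turn":0},{"x":0.005,"y":0,"z":-0.03,"turn":0},{"x":0.005,"y":0,"z":-0.03,"turn":0}]' - 15| grep -E "pos|force|width"
python3 - <<'E'
from h import *
o=env.get_obs();print(o['wrist_torque'].round(2),R.from_euler('xyz',o['tool_rot'],degrees=True).as_matrix()[:,2].round(3))
rel([.456,-.07,.15])
E
```

```text
tool_pos: [0.4554, -0.0823, 0.1615]
force: [-0.1, -0.2, -3.1]
grip_width: 0.0435
grasp_force: 17.7
[ 0.1  -0.12 -0.02] [ 0.02  -0.074 -0.997]
x 0.0131 y 0.0003 z 0.0106 turn 0.000 rows 1
```

```bash
python3 -m crank '[{"x":0.012,"y":0,"z":0,"turn":0},{"x":0.02,"y":0,"z":0.005,"turn":0},{"x":0.02,"y":0,"z":0.011,"turn":0},{"x":0.02,"y":0,"z":0.014,"turn":0},{"x":0.02,"y":0,"z":0.014,"turn":0}]' - 8| grep -E "pos|force|width"
for i in 1 2 3; do python3 -m crank '[{"x":0,"y":0,"z":0.002,"turn":0},{"x":0,"y":0,"z":0.004,"turn":0},{"x":0,"y":0,"z":0.004,"turn":0}]'| grep -E "pos|force";python3 -c "
from h import *; print(env.get_obs()['wrist_torque'].round(2))"; done
```

```text
tool_pos: [0.4553, -0.0634, 0.1455]
force: [0.5, -0.1, -3.6]
grip_width: 0.0438
grasp_force: 8.8
tool_pos: [0.4556, -0.0634, 0.1419]
force: [-0.1, -0.1, -2.5]
grasp_force: 8.8
[ 0.09 -0.08  0.04]
tool_pos: [0.4567, -0.0627, 0.1388]
force: [0.1, 2.5, 4.3]
grasp_force: 10.4
[ 0.77  0.1  -0.06]
tool_pos: [0.4585, -0.0618, 0.1369]
force: [-1.8, 7.4, 14.5]
grasp_force: 16.2
[ 1.55  0.62 -0.05]
```

```bash
python3 -m crank '[{"x":0,"y":0,"z":-0.006,"turn":0},{"x":0,"y":0,"z":-0.012,"turn":0},{"x":0,"y":0,"z":-0.03,"turn":0},{"x":0,"y":0,"z":-0.03,"turn":0},{"x":0,"y":0,"z":-0.03,"turn":0}]' - 15| grep -E "pos|force|width|time"
python3 - <<'E'
from h import *
print(env.get_obs()['wrist_torque'].round(2))
for q in [(315,256),(327.5,254),(351,251),(345,246),(357.5,225),(299,220),(324,237.5),(337,226.5)]:
    print(q,[ (onz('scene',*q,z)-[.4579,-.0475,0]).round(3)[:2] for z in (.04,.06,.09)])
def s(u,v): return 200+u/3.75,170+v/3.75
# initial image s0c: basket hanging, underside z=.05, rod y .159: lip, rim and bars
for q in [(302,300),(290,345),(238,372),(110,445),(180,425)]:
    print('s0',q,[(onz('scene',*s(*q),z)-[.459,.159,0]).round(3)[:2] for z in (.05,.075,.098)])
E
```

```text
time_s: 39.38
tool_pos: [0.4547, -0.0621, 0.1632]
force: [-0.5, 0.8, -2.9]
grip_width: 0.0436
grasp_force: 17.8
[ 0.06 -0.02 -0.02]
(315, 256) [array([-0.02 ,  0.058]), array([-0.043,  0.072]), array([-0.077,  0.093])]
(327.5, 254) [array([-0.028,  0.031]), array([-0.051,  0.046]), array([-0.085,  0.068])]
(351, 251) [array([-0.047, -0.019]), array([-0.069, -0.002]), array([-0.102,  0.023])]
(345, 246) [array([-0.024, -0.019]), array([-0.047, -0.002]), array([-0.081,  0.023])]
(357.5, 225) [array([ 0.032, -0.095]), array([ 0.007, -0.076]), array([-0.03 , -0.047])]
(299, 220) [array([0.128, 0.014]), array([0.1  , 0.029]), array([0.057, 0.053])]
(324, 237.5) [array([0.03 , 0.003]), array([0.005, 0.019]), array([-0.032,  0.043])]
(337, 226.5) [array([ 0.053, -0.049]), array([ 0.028, -0.031]), array([-0.011, -0.005])]
s0 (302, 300) [array([ 0.026, -0.089]), array([-0.005, -0.074]), array([-0.034, -0.06 ])]
s0 (290, 345) [array([-0.008, -0.064]), array([-0.038, -0.05 ]), array([-0.065, -0.037])]
s0 (238, 372) [array([-0.015, -0.029]), array([-0.044, -0.016]), array([-0.071, -0.005])]
s0 (110, 445) [array([-0.034,  0.053]), array([-0.063,  0.062]), array([-0.089,  0.07 ])]
s0 (180, 425) [array([-0.039,  0.016]), array([-0.067,  0.027]), array([-0.093,  0.036])]
```

```bash
python3 -m crank '[{"x":0.02,"y":0,"z":-0.03,"turn":0},{"x":0.05,"y":0,"z":-0.06,"turn":0},{"x":0.08,"y":0,"z":-0.06,"turn":0},{"x":0.11,"y":0,"z":-0.06,"turn":0},{"x":0.12,"y":0,"z":-0.06,"turn":0},{"x":0.12,"y":0,"z":-0.06,"turn":0},{"x":0.12,"y":0,"z":-0.06,"turn":0}]' - 15| grep -E "pos|force|width|time"
python3 - <<'E'
from h import *
print(env.get_obs()['wrist_torque'].round(2))
t=shot('top','t20').astype(int);s=shot('scene','s20').astype(int)
b=cv2.imread('pics/t0.png')[:,:,::-1].astype(int)
g=t.mean(2)
np.set_printoptions(linewidth=250)
# tray interior columns 293..359 rows 184..240
print((g[184:240:2,293:360:2]/10).astype(int))
E
```

```text
time_s: 40.25
tool_pos: [0.4543, 0.0608, 0.2145]
force: [0.8, -0.3, -2.7]
grip_width: 0.0443
grasp_force: 15.9
[ 0.01 -0.04 -0.05]
[[11 13 22 25 25 25 25 25 23 23 23 19 19 14 14 15 10 10 10 10  9  9  9  9  8  9 10  9 11 15 13 19 22 21]
 [11 13 22 24 24 24 24 24 24 24 24 24 24 24 24 24 24 24 24 24 24 24 24 24 25 25 25 25 25 23 23 23 16 20]
 [11 11 22 24 24 24 24 24 24 24 24 24 24 24 24 24 24 24 24 24 24 24 24 24 24 24 24 24 24 24 24 24 22 21]
 [11 11 22 24 24 24 24 24 24 24 24 24 24 24 24 24 24 24 24 24 24 24 24 24 24 24 24 24 24 24 24 24 22 22]
 [12 12 22 24 24 24 24 24 24 24 24 24 24 24 24 24 24 24 24 24 24 24 24 24 24 24 24 24 24 24 24 24 23 22]
 [11 10 13 24 24 24 24 24 24 24 24 24 24 24 24 24 24 24 24 24 24 24 24 24 24 24 24 24 24 24 24 24 21 21]
 [23 18 13 13 25 24 24 24 24 24 24 24 24 24 24 24 24 24 24 24 24 24 24 24 24 24 24 24 24 24 24 24 21 23]
 [12 11 19 20 13 13 24 24 24 24 24 24 24 24 24 24 24 24 24 24 24 24 24 24 24 24 24 24 24 24 24 24 21 23]
 [14 13 16 16 25 12 24 24 24 24 24 24 24 24 24 24 24 24 24 24 24 24 24 24 24 24 24 24 24 24 24 24 21 21]
 [11 17 14 19 13 12 24 2
[... 1271 characters left out ...]
24 24 24 24 24 24 24 24 24 24 24 24 24 24 24 24 24 24 24 24 24 16 22]
 [11 14 14 14 14 25 24 24 24 24 24 24 24 24 24 24 24 24 24 24 24 24 24 24 24 24 24 24 24 24 24 24 15 18]
 [10 14 14 14 14 22 24 24 24 24 24 24 24 24 24 24 24 24 24 24 24 24 24 24 24 24 24 24 24 24 24 24 17 17]
 [12 14 14 14 14 23 24 24 24 24 24 24 24 24 24 24 24 24 24 24 24 24 24 24 24 24 24 24 24 24 24 24 18 19]
 [12 14 14 14 14 22 24 24 24 24 24 24 24 24 24 24 24 24 24 24 24 24 24 24 24 24 24 24 24 24 24 24 18 18]
 [12 11 11 11 10 11 12 11 13 13 13 13 13 22 25 25 25 25 25 25 25 25 25 25 25 25 24 24 24 24 24 24 19 18]
 [10 10  9 10  9 12 19 17 20 24 24 25 25 25 25 24 24 24 19 20 21 16 14 15 12 10 14 12 12 14 14 13 20 17]]
```

```bash
cat >> h.py <<'E'
def alpha(u,v,yrod,zrod):
    "tip angle from top-view column of the spout lip"
    for a in range(-30,70,2):
        c,s=np.cos(np.radians(a)),np.sin(np.radians(a)); L=(-66*c+85*s,-66*s-85*c)
        y=onz('top',u,v,zrod+L[1]/1000)[1]-yrod
        if abs(y*1000-L[0])<2.5: print('alpha',a,'lip',np.round(L,1),'meas',round(y*1000,1))
E
python3 - <<'E'
from h import *
alpha(304,206,.0595,.187)
t=cv2.imread('pics/t20.png').mean(2)
print((t[196:216:2,293:312]/10).astype(int))
s=cv2.imread('pics/s20.png')
E
```

```text
alpha -8 lip [-77.2 -75. ] meas -76.5
alpha -6 lip [-74.5 -77.6] meas -76.4
[[23 22 18 13 13 13 13 22 25 25 24 24 24 24 24 24 24 24 24]
 [12 13 11 10 19 23 20 16 13 13 13 21 24 24 24 24 24 24 24]
 [14 11 13 15 16 15 16 23 25 22 12 21 24 24 24 24 24 24 24]
 [11 12 17 17 14 19 19 14 13 13 12 21 24 24 24 24 24 24 24]
 [14 12 14 16 13 18 21 23 23 13 13 22 24 24 24 24 24 24 24]
 [12 11 12 15 13 19 21 23 23 13 22 24 24 24 24 24 24 24 24]
 [12 12 14 16 15 17 21 23 23 13 22 24 24 24 24 24 24 24 24]
 [13 11  9 13 13 18 21 17 13 13 22 24 24 24 24 24 24 24 24]
 [12 10  9 13 13 18 21 23 23 12 22 24 24 24 24 24 24 24 24]
 [11 10  9 12 16 21 18 22 23 13 22 24 24 24 24 24 24 24 24]]
```

```bash
python3 - <<'E'
from h import *
for y,z in [(.040,.178),(.036,.164),(.024,.164),(.009,.163),(-.006,.1625),(-.018,.1625),(-.037,.157)]: rel([.456,y,z],90)
E
```

```text
x -0.0183 y 0.0010 z 0.0382 turn -0.002 rows 1
x -0.0212 y 0.0007 z 0.0524 turn -0.002 rows 1
x -0.0332 y 0.0007 z 0.0533 turn -0.002 rows 2
x -0.0481 y 0.0007 z 0.0555 turn -0.002 rows 2
x -0.0630 y 0.0008 z 0.0571 turn -0.002 rows 2
x -0.0750 y 0.0008 z 0.0580 turn -0.002 rows 2
x -0.0935 y 0.0007 z 0.0649 turn -0.002 rows 2
```

```bash
python3 -m crank '[{"x":-0.01,"y":0,"z":0.02,"turn":0},{"x":-0.018,"y":0.001,"z":0.038,"turn":0},{"x":-0.021,"y":0.001,"z":0.052,"turn":0},{"x":-0.027,"y":0.001,"z":0.053,"turn":0},{"x":-0.033,"y":0.001,"z":0.0535,"turn":0},{"x":-0.04,"y":0.001,"z":0.0545,"turn":0},{"x":-0.048,"y":0.001,"z":0.0555,"turn":0},{"x":-0.055,"y":0.001,"z":0.0565,"turn":0},{"x":-0.063,"y":0.001,"z":0.057,"turn":0},{"x":-0.063,"y":0.001,"z":0.057,"turn":0}]' - 10| grep -E "pos|force|width"
python3 -m crank '[{"x":-0.006,"y":0,"z":0.0005,"turn":0},{"x":-0.012,"y":0,"z":0.001,"turn":0},{"x":-0.02,"y":0,"z":0.004,"turn":0},{"x":-0.026,"y":0,"z":0.006,"turn":0},{"x":-0.026,"y":0,"z":0.006,"turn":0}]'| grep -E "pos|force"
python3 - <<'E'
from h import *
print(env.get_obs()['wrist_torque'].round(2))
t=shot('top','t21');g=t.mean(2)
print((g[194:222:2,300:330]/10).astype(int))
E
```

```text
tool_pos: [0.4571, -0.0058, 0.1639]
force: [-2.0, -0.3, 6.5]
grip_width: 0.0433
grasp_force: 14.4
tool_pos: [0.4561, -0.0317, 0.1583]
force: [-0.4, 0.4, -1.1]
grasp_force: 10.0
[ 0.06  0.13 -0.03]
[[10 11 11 11 10 11 11 11 11 11  8  4  8  9  6  3  3  4  4  2  3 11 15 14
  14 14 14 14 22 24]
 [11 11 11 11 11 11 11 11 11 11  8  4  7  9  6  4  4  4  4  3  4 11 15 14
  14 14 14 13 22 24]
 [11 12 12 12 12 11 12 11 12 12  8  4  8  9  7  4  4  4  4  3  5 10 11 12
  13 15 14 13 22 24]
 [11 12 12 12 12 12 13 12 12 12  9  4  6  8  7  5  4  4  4  3  6  8 11 10
   8 10 12 13 13 22]
 [12 14 13 13 13 13 13 14 14 12  8  4  5  7  8  5  4  3  4  2  5  9 11 12
  14 14 10  7  9 10]
 [12 14 14 14 14 14 14 14 14 13  9  5  4  6  7  6  5  4  2  2  6 12 15 14
  14 14 17 22 19 22]
 [12 14 14 14 14 14 14 14 15 14 10  5  5  5  6  6  4  3  4  6  7 12 14 14
  14 14 17 20 23 24]
 [11 14 14 14 14 14 13 14 14 14 10  6  4  4  5  4  2  4  7  7  8 12 15 15
  16 13 16 18 22 24]
 [ 9 12 13 13 13 13 12 13 12 13 11  6  4  4  5  4  2  4  7  7  8 12 12 13
  13 11 12 14 22 24]
 [ 9  8 10 11 12 12 12 12 12 12 11  8  4  5  5  5  2  1  3  2  7 12 14 14
  14 13 13 14 22 24]
 [ 9  9  8  9 10 11 11 11 11 11 11  8  4  5  5  4  2  2  2  3  7 13 15 14
  13 13 17 18 22 24]
 [ 9  9  9  8  8  9 10 11 10 11 11  8  5  5  5  4  3  2  3  3  4  4  4 10
  13 12 18 20 22 25]
 [ 9  9  8  8  8  8  9 10 10 11 10  8  4  5  4  4  3  3  2  3  4  4  3 11
  14 12 11 12 17 17]
 [ 9  9  9  8  8  8  8  7  9 10 10  8  5  4  5  4  2  2  3  1  4  4  5 10
  12 12 12 22 24 24]]
```

```bash
python3 -m crank '[{"x":0.01,"y":0,"z":-0.025,"turn":0},{"x":0.04,"y":0,"z":-0.03,"turn":0},{"x":0.07,"y":0,"z":-0.03,"turn":0},{"x":0.1,"y":0,"z":-0.03,"turn":0},{"x":0.113,"y":0,"z":-0.02,"turn":0},{"x":0.113,"y":0,"z":-0.005,"turn":0},{"x":0.113,"y":0,"z":0.0,"turn":0},{"x":0.113,"y":0,"z":0.0,"turn":0}]' - 10| grep -E "pos|force|width"
python3 - <<'E'
from h import *
for y,z in [(.080,.151),(.051,.151),(.031,.154),(.0114,.155),(-.0084,.152),(-.022,.148)]: rel([.456,y,z],90)
E
```

```text
tool_pos: [0.4563, 0.0807, 0.1497]
force: [-0.2, -0.4, -2.3]
grip_width: 0.0439
grasp_force: 10.0
x -0.0008 y -0.0002 z -0.0013 turn -0.002 rows 1
x -0.0297 y -0.0002 z 0.0009 turn -0.002 rows 1
x -0.0499 y -0.0001 z -0.0006 turn -0.002 rows 1
x -0.0695 y -0.0001 z -0.0002 turn -0.002 rows 2
x -0.0890 y -0.0001 z 0.0043 turn -0.002 rows 2
x -0.1023 y -0.0001 z 0.0093 turn -0.002 rows 2
```

```bash
python3 -m crank '[{"x":-0.01,"y":0,"z":0,"turn":0},{"x":-0.02,"y":0,"z":0,"turn":0},{"x":-0.025,"y":0,"z":0.001,"turn":0},{"x":-0.03,"y":0,"z":0.001,"turn":0},{"x":-0.03,"y":0,"z":0.001,"turn":0}]' - 8| grep -E "pos|force"
python3 -c "
from h import *; print(env.get_obs()['wrist_torque'].round(2))"
for i in 1 2 3; do python3 -m crank '[{"x":-0.003,"y":0,"z":0,"turn":0},{"x":-0.006,"y":0,"z":0.0,"turn":0},{"x":-0.006,"y":0,"z":0,"turn":0}]'| grep -E "pos|force"; python3 -c "
from h import *; print(env.get_obs()['wrist_torque'].round(2))"; done
```

```text
tool_pos: [0.4588, 0.0534, 0.1544]
force: [-1.7, 6.0, 9.2]
grasp_force: 11.9
[ 1.34  0.29 -0.1 ]
tool_pos: [0.4589, 0.0487, 0.1559]
force: [-3.2, 8.0, 17.1]
grasp_force: 15.1
[ 1.79  0.98 -0.32]
tool_pos: [0.459, 0.0434, 0.1573]
force: [-6.8, 8.7, 23.6]
grasp_force: 19.0
[ 1.98  1.73 -0.32]
tool_pos: [0.459, 0.0376, 0.1586]
force: [-8.8, 9.5, 30.9]
grasp_force: 22.8
[ 2.02  2.42 -0.42]
```

```bash
python3 -m crank '[{"x":0.0,"y":0,"z":-0.01,"turn":0},{"x":0.0,"y":0,"z":-0.018,"turn":0},{"x":-0.008,"y":0,"z":-0.018,"turn":0},{"x":-0.008,"y":0,"z":-0.018,"turn":0},{"x":-0.008,"y":0,"z":-0.018,"turn":0},{"x":-0.008,"y":0,"z":-0.018,"turn":0}]' - 6| grep -E "pos|force|width"
python3 - <<'E'
from h import *
print(env.get_obs()['wrist_torque'].round(2))
for y,z in [(.0225,.164),(.0225,.1615),(.013,.1615),(.004,.161),(-.005,.1595),(-.0137,.157),(-.022,.154),(-.031,.150),(-.039,.1455),(-.046,.140),(-.053,.134)]: rel([.457,y,z],90)
E
```

```text
tool_pos: [0.4558, 0.027, 0.1709]
force: [1.2, 0.8, -2.2]
grip_width: 0.0438
grasp_force: 6.3
[ 0.24 -0.1  -0.02]
x -0.0039 y 0.0010 z 0.0073 turn -0.000 rows 1
x -0.0037 y 0.0010 z 0.0098 turn -0.000 rows 1
x -0.0132 y 0.0010 z 0.0105 turn -0.000 rows 1
x -0.0221 y 0.0010 z 0.0116 turn -0.000 rows 1
x -0.0310 y 0.0010 z 0.0138 turn -0.000 rows 1
x -0.0395 y 0.0009 z 0.0169 turn -0.000 rows 1
x -0.0476 y 0.0009 z 0.0205 turn -0.000 rows 1
x -0.0562 y 0.0008 z 0.0252 turn -0.000 rows 1
x -0.0639 y 0.0007 z 0.0303 turn -0.000 rows 2
x -0.0704 y 0.0006 z 0.0363 turn -0.000 rows 2
x -0.0770 y 0.0005 z 0.0428 turn -0.000 rows 2
```

```bash
python3 -m crank '[{"x":-0.004,"y":0.001,"z":0.0075,"turn":0},{"x":-0.004,"y":0.001,"z":0.01,"turn":0},{"x":-0.0085,"y":0.001,"z":0.010,"turn":0},{"x":-0.013,"y":0.001,"z":0.0105,"turn":0},{"x":-0.0175,"y":0.001,"z":0.011,"turn":0},{"x":-0.022,"y":0.001,"z":0.0115,"turn":0},{"x":-0.0265,"y":0.001,"z":0.0127,"turn":0},{"x":-0.031,"y":0.001,"z":0.014,"turn":0}]' - 6| grep -E "pos|force|width"
python3 -m crank '[{"x":-0.0045,"y":0,"z":0.0015,"turn":0},{"x":-0.009,"y":0,"z":0.003,"turn":0},{"x":-0.013,"y":0,"z":0.005,"turn":0},{"x":-0.017,"y":0,"z":0.007,"turn":0}]'| grep -E "pos|force"
python3 -m crank '[{"x":-0.004,"y":0,"z":0.0025,"turn":0},{"x":-0.0085,"y":0,"z":0.005,"turn":0}]'| grep -E "pos|force"
python3 -c "
from h import *; print(env.get_obs()['wrist_torque'].round(2))"
```

```text
tool_pos: [0.4585, -0.006, 0.1618]
force: [-2.0, -1.3, 14.8]
grip_width: 0.0434
grasp_force: 14.5
tool_pos: [0.4589, -0.0258, 0.1573]
force: [-4.3, -5.5, 20.6]
grasp_force: 17.8
tool_pos: [0.4591, -0.0362, 0.1535]
force: [-5.8, -8.6, 22.1]
grasp_force: 18.5
[-2.09  1.45 -0.01]
```

```bash
python3 - <<'E'
from h import *
t=shot('top','t22');g=t.mean(2)
print('\n'.join(''.join('#' if v<60 else '+' if v<120 else '-' if v<170 else '.' for v in r) for r in g[180:244,290:364]))
o=env.get_obs();print(o['force'].round(1),o['wrist_torque'].round(2))
E
```

```text
---------++++++++++++++++++########++-..........................-......--.
---------++++++++++++++++++########+++-..--.....................--......-.
---------++++++++++++++++##########+--..................---.-----.........
----------+++++++++++++++##########++++-----...........................-..
----------+++++++++++++++##########+++++++++++++++++++++++++-----........-
----------+++++++++++++++##########+--............------+++++++++++++..-..
----------+++++++++++++++##########+--.............................-+.....
+++++++++++++++++++++++++##########+--....................................
+++++++++++++++++++++++++##########+--..............................-.....
+++++++++++++++++++++++++##########+--..............................-..-..
+++++++++++++++++++++++++######+###+--..............................-..-..
+++++++++++++++++++++++++######+++++--..............................-..-..
+++++++++++++++++++++++++#######+-----..............................-..-..
+++++++++++++++++++++++++#######+-----..............................-.....
++++++++++++++++++++++++++######+------...........
[... 3036 characters left out ...]
++++++++++++#########+----.....................................
+++++++++++++++++++++++#########+----.....................................
+++++++++++++++++++++++##########+---++----------------...................
+++++++++++++++++++++++####+++###+---........-------++----+-------+.......
+++++++++++++++++++++++####+++####+---............................-.......
+++++++++++++++++++++++##########++-++-........---.---....................
+++++++++++++++++++++++++########+---+-...........................--......
++++++++++++++++++++++#++########+-+++-...................................
+++++++++++++++++++++++#########++--++-...................................
[-4.4 -8.9 21.8] [-2.06  1.17 -0.01]
```

```bash
for i in 1 2; do python3 -m crank '[{"x":-0.004,"y":0,"z":0.002,"turn":0},{"x":-0.008,"y":0,"z":0.004,"turn":0},{"x":-0.008,"y":0,"z":0.004,"turn":0}]'| grep -E "pos|force"
python3 -c "
from h import *; print(env.get_obs()['wrist_torque'].round(2))"; done
```

```text
tool_pos: [0.4589, -0.0452, 0.1494]
force: [-3.2, -9.4, 18.6]
grasp_force: 16.4
[-2.18  1.08 -0.04]
tool_pos: [0.4587, -0.0529, 0.1452]
force: [-2.5, -8.1, 14.2]
grasp_force: 14.1
[-1.9   0.67  0.04]
```

```bash
for i in 1 2 3; do python3 -m crank '[{"x":-0.003,"y":0,"z":0.002,"turn":0},{"x":-0.006,"y":0,"z":0.004,"turn":0},{"x":-0.006,"y":0,"z":0.004,"turn":0}]'| grep -E "pos|force"
python3 -c "
from h import *; print(env.get_obs()['wrist_torque'].round(2))"; done
```

```text
tool_pos: [0.4586, -0.059, 0.1413]
force: [-1.6, -7.5, 11.4]
grasp_force: 13.1
[-1.85  0.47  0.01]
tool_pos: [0.4585, -0.0646, 0.1372]
force: [-1.5, -7.0, 8.9]
grasp_force: 11.7
[-1.53  0.31  0.  ]
tool_pos: [0.4584, -0.0697, 0.1331]
force: [-0.3, -5.1, 6.6]
grasp_force: 10.3
[-1.27  0.05 -0.01]
```

```bash
for i in 1 2 3; do python3 -m crank '[{"x":-0.004,"y":0,"z":0.0015,"turn":0},{"x":-0.007,"y":0,"z":0.003,"turn":0},{"x":-0.007,"y":0,"z":0.003,"turn":0}]'| grep -E "pos|force"
python3 -c "
from h import *; print(env.get_obs()['wrist_torque'].round(2))"; done
python3 - <<'E'
from h import *
g=shot('top','t23').mean(2)
print('\n'.join(''.join('#' if v<60 else '+' if v<120 else '-' if v<170 else '.' for v in r) for r in g[184:242:2,316:364]))
E
```

```text
tool_pos: [0.4578, -0.0739, 0.1294]
force: [0.9, -1.8, 1.5]
grasp_force: 8.3
[-0.23 -0.24 -0.06]
tool_pos: [0.4575, -0.0809, 0.1268]
force: [-0.5, 0.4, -0.8]
grasp_force: 7.8
[0.29 0.   0.05]
tool_pos: [0.458, -0.0887, 0.1248]
force: [0.3, 0.5, -0.5]
grasp_force: 7.9
[ 0.1  -0.06  0.02]
---------------------++++++++++++++++--........-
--------------------++++++++++++++++.....-+.....
--------------------++++++++++++++#+......-..-..
++++++++++++++++++++++++++++++++++#+......-..-..
++++++++++++++++++++++++++++++++++#-......-..-..
++++++++++++++++++++++++++++++++++#-......-.....
++++++++++++++++++++++++++++++++++#.............
++++++++++++++++++++++++++++++++++#.............
++++++++++++++++++++++++++++++++++#.......-.....
++++++++++++++++++++++--------+++++.......-.....
+++++++++++++++++++++----------++#-.............
+++++++++++++++++++++----------++#..............
+++++++++++++++++++++---------+++-..............
+++++++++++++++++++++---------++#...............
++++++++++++++++++++++--------+..........-......
++++++++++++++++++++++++------+.................
++++++++++++++++++++++++++-++++..........-......
+++++++++++++++++++++++++++++++..........-......
+++++++++++++++++++++++++++++++..........-..-...
++++++++++++++++++++++++++++++-.................
++++++++++++++++++++++++++++++-.................
++++++++++++++++++++++++++++++-..........-......
++++++++++++++++++++++++++++++...........-......
+++++++++++++++++++++++++++++#...........-......
+++++++++++++++++++++++++++++#..................
++++++++++++++++++++++++++++#-..................
+++++++++++++++++++++++++++++#..................
++++++++++++++++++++++++++++##+-+-------+.......
++++++++++++++++++++++++++++++-.................
```

```bash
python3 -m crank '[{"x":0,"y":0,"z":0,"turn":0},{"x":0,"y":0,"z":0,"turn":0},{"x":0,"y":0,"z":0,"turn":0},{"x":0,"y":0,"z":-0.005,"turn":0},{"x":0,"y":0,"z":-0.01,"turn":0},{"x":0,"y":0,"z":-0.02,"turn":0},{"x":0,"y":0,"z":-0.02,"turn":0},{"x":0,"y":0,"z":-0.02,"turn":0},{"x":0,"y":0,"z":-0.02,"turn":0},{"x":0,"y":0,"z":-0.02,"turn":0}]' - 30| grep -E "pos|force|time"
python3 -c "
from h import *; print(env.get_obs()['wrist_torque'].round(2))"
python3 -m crank '[{"x":0,"y":0,"z":-0.03,"turn":0},{"x":0,"y":0,"z":-0.07,"turn":0},{"x":0.04,"y":0,"z":-0.09,"turn":0},{"x":0.08,"y":0,"z":-0.11,"turn":0},{"x":0.12,"y":0,"z":-0.12,"turn":0},{"x":0.15,"y":0,"z":-0.12,"turn":0},{"x":0.15,"y":0,"z":-0.12,"turn":0},{"x":0.15,"y":0,"z":-0.12,"turn":0}]' | grep -E "pos|force|time"
python3 - <<'E'
from h import *
print(env.get_obs()['wrist_torque'].round(2))
g=shot('top','t24').mean(2);shot('scene','s24')
print('\n'.join(''.join('#' if v<60 else '+' if v<120 else '-' if v<200 else '.' for v in r) for r in g[180:244,290:364]))
E
```

```text
time_s: 51.88
tool_pos: [0.4575, -0.0867, 0.1445]
force: [-0.6, 0.7, -2.1]
grasp_force: 30.0
[ 0.02 -0.04 -0.  ]
time_s: 52.88
tool_pos: [0.4555, 0.071, 0.2531]
force: [-0.6, -0.4, -1.6]
grasp_force: 29.9
[-0.12 -0.06 -0.02]
+++-....------------------------------------------------------------------
+++-..-..-...................---------------------------------------------
+++-..++++++++++++------.........................-------------------------
+++-..+-------+++++++++++++++++++++++++------.........................----
-++-..+..................----------+++++++++++++++++++++++++------....----
++++..+.......................................----------+++++++++++++-.---
++++..+............................................................-+..---
++++..+.............................................................-..---
++++.-+.............................................................-..---
++++.--.............................................................-..---
+++-.--.............................................................-..---
+++-.-............................................
[... 3224 characters left out ...]
.................--.-----
+--+-------.......................................................--.-----
++---+++++++++---+-----------.....................................--.-----
+---------........--...--------+++--+++----------------...........-..-----
++++++++++++-------....................--...--------++----+-------+..-----
++++++++++++---------------------------....................--...---..-----
++++++++++++----------------------------..------------------.........-----
++++++++++++--------------------------------------------------------------
++++++++++++--------------------------------------------------------------
++++++++++++--------------------------------------------------------------
```

```bash
python3 -m crank '[{"x":0,"y":0,"z":0,"turn":0},{"x":0,"y":0,"z":0,"turn":0},{"x":0,"y":0,"z":0,"turn":0},{"x":0,"y":0,"z":0,"turn":0},{"x":0,"y":0,"z":0,"turn":0},{"x":0,"y":0,"z":0,"turn":0}]' - 5| grep -E "pos|force|time"
python3 - <<'E'
from h import *
print(env.get_obs()['wrist_torque'].round(2))
rel([.4487,.07,.25],82.4);rel([.4604,.1605,.225],82.4)
E
```

```text
time_s: 53.72
tool_pos: [0.4556, 0.0719, 0.2533]
force: [0.3, -0.6, -1.9]
grasp_force: 5.0
[ 0.04 -0.04  0.02]
x -0.0016 y -0.0069 z 0.0033 turn 0.133 rows 1
x 0.0905 y 0.0043 z 0.0217 turn 0.133 rows 2
```

```bash
python3 -m crank '[{"x":-0.001,"y":-0.003,"z":0,"turn":0.06},{"x":-0.0016,"y":-0.007,"z":0,"turn":0.133},{"x":-0.0016,"y":-0.007,"z":0,"turn":0.133},{"x":0.015,"y":-0.005,"z":0.004,"turn":0.133},{"x":0.035,"y":-0.0025,"z":0.01,"turn":0.133},{"x":0.055,"y":0,"z":0.015,"turn":0.133},{"x":0.075,"y":0.003,"z":0.02,"turn":0.133},{"x":0.088,"y":0.0045,"z":0.0217,"turn":0.133},{"x":0.0905,"y":0.0045,"z":0.0217,"turn":0.133},{"x":0.0905,"y":0.0045,"z":0.0217,"turn":0.133},{"x":0.0905,"y":0.0045,"z":0.0217,"turn":0.133}]' - 12| grep -E "pos|force|time|rot"
python3 - <<'E'
from h import *
print(env.get_obs()['wrist_torque'].round(2))
rel([.4604,.1602,.195],82.4);rel([.4604,.1602,.1875],82.4)
E
```

```text
time_s: 55.1
tool_pos: [0.4609, 0.1597, 0.2252]
tool_rot: [178.3, 4.1, 82.2]
force: [0.8, -0.8, 0.8]
grasp_force: 0.0
[ 0.12 -0.06 -0.01]
x 0.0026 y -0.0014 z 0.0301 turn -0.001 rows 1
x 0.0031 y -0.0017 z 0.0376 turn -0.001 rows 1
```

```bash
python3 - <<'E'
from h import *
o=env.get_obs();print(o['grip_width'],o['grasp_force'],o['force'])
g=shot('top','t25').mean(2);s=shot('scene','s25').mean(2)
f=lambda a:'\n'.join(''.join('#' if v<60 else '+' if v<120 else '-' if v<170 else '.' for v in r) for r in a)
print(f(g[165:262:2,195:320]));print();print(f(s[190:330:2,200:345]))
E
```

```text
0.0197238679149443 0.0 [ 0.81408999 -0.78338477  0.77396243]
#+++++++++#####+++++++++++-+#+########+.++...++++++++++++++++++++++++++-.....................................................
#######+++####+++++++++-..+-.-#####-.+--+#####++++++++++++++++++++++++-......................................................
##############+++++-.....+-..+#####..+.++.-+++###+++++++++++++++++++++-......................................................
###############-........+-...+####+.-+++-.-++++++###+++++++++++++++++-.......................................................
############+####+---..+....-#####+-++++--++++++++##++-++++++++++++++-.......................................................
#############+###########+++#####+++#+++++++++++++++++++++++++++++++-........................................................
#########################################++++++++#+++++++++++++++++-.........................................................
###############++##########################++++++###++++++++++++++-..........................................................
###############################
[... 14655 characters left out ...]
----------+--------+++++++-------------------------------------------------------------.+-++++++++++++++++++++++++++
+++++++++++++---------------------------++++++-+++-----------------------------------------------------------------------..++++++++++++++++++++++
+++++++++++++++++-------------------------------------------------------------------------------------------------------------.++++++++++++++++++
++++++++++++++++++##+-------------------------------------------------------------------------------------------------------------..+++++++++++++
+++++++++++++++++++###------------------------------------------------------------------------------------------------------------------.++++++++
```

```bash
python3 -m crank '[{"x":0,"y":0,"z":-0.06,"turn":0},{"x":-0.05,"y":0,"z":-0.1,"turn":0},{"x":-0.11,"y":0,"z":-0.1,"turn":0},{"x":-0.17,"y":0,"z":-0.1,"turn":0},{"x":-0.23,"y":0,"z":-0.1,"turn":0},{"x":-0.29,"y":0,"z":-0.1,"turn":0},{"x":-0.35,"y":0,"z":-0.1,"turn":0},{"x":-0.4,"y":0,"z":-0.1,"turn":0},{"x":-0.4,"y":0,"z":-0.1,"turn":0}]' 0.058 12| grep -E "pos|force|time"
python3 - <<'E'
from h import *
t=shot('top','t26');s=shot('scene','s26')
def blobs(im,x0,x1,y0,y1,th,n):
    m=np.zeros(im.shape[:2],np.uint8); m[y0:y1,x0:x1]=(im[y0:y1,x0:x1].max(2)<th)
    m=cv2.morphologyEx(m,cv2.MORPH_OPEN,np.ones((3,3)))
    k,l,st,c=cv2.connectedComponentsWithStats(m)
    for i in range(1,k):
        if st[i,4]>20: print(n,st[i],c[i].round(1),cv2.minAreaRect(np.argwhere(l==i)[:,::-1].astype(np.float32)))
blobs(t,215,300,150,250,60,'top');blobs(s,210,320,180,310,60,'scene')
f=lambda a:'\n'.join(''.join('#' if v<60 else '+' if v<120 else '-' if v<170 else '.' for v in r) for r in a)
print(f(t.mean(2)[185:232,230:295]))
E
```

```text
time_s: 56.32
tool_pos: [0.403, -0.2321, 0.3529]
force: [0.1, 0.6, -0.1]
grasp_force: 0.0
top [219 158   7   7  48] [221.9 160.9] ((222.0, 161.0), (6.0, 6.0), 90.0)
top [232 190   7  11  43] [234.4 194.4] ((234.86538696289062, 195.17306518554688), (5.295135974884033, 10.590271949768066), 11.309932708740234)
top [231 202   6   8  34] [233.1 205.1] ((233.5, 205.5), (7.0, 5.0), 90.0)
top [229 211   5   7  31] [231.1 214.1] ((231.0, 214.0), (6.0, 4.0), 90.0)
top [228 219   5   5  25] [230. 221.] ((230.0, 221.0), (4.0, 4.0), 90.0)
scene [210 192  10  18 111] [213.8 199.4] ((214.5, 200.5), (17.0, 9.0), 90.0)
scene [266 228  11  15 129] [270.4 235.3] ((271.0, 235.0), (14.0, 10.0), 90.0)
scene [212 232   6  21  76] [214.7 241.9] ((214.54913330078125, 242.06936645507812), (20.37566375732422, 3.9534871578216553), 81.25383758544922)
scene [227 274  26  32 447] [239.1 289.4] ((239.6000213623047, 289.2000427246094), (33.98823165893555, 15.205260276794434), 63.43495178222656)
scene [263 295   6   4  21] [265.3 296.3] ((265.5, 296.5), (3.0, 5.0), 90.0)
.....++-...-+++++++-...................++-....
[... 2355 characters left out ...]
--..-++-..--......-......-.............+
#####+-......--+++##+...-..-++++--.........+---..--.............+
##########-.......-+-..-++-++----.....-....-.-+++++-............+
++++##########++-......-+++-++--+-..++++---......+-.............+
-..-++++###########+-..-.++++-----............--.................
.......-+++#+##+###+...++++-........----.........................
-......+++++++-.-++-..--.----++-.................................
-.---..++++++-........-..-...+--.................................
---.-+-++++++-........-..-...+-..................................
---.-+++++++-.........-..-...+-................................-.
++++-+++++++-.....-..--..-..++-................................-.
```

```bash
python3 - <<'E'
from h import *
print(tri(270.5,235,257.3,208))
t=cv2.imread('pics/t26.png');s=cv2.imread('pics/s26.png')
f=lambda a:'\n'.join(''.join('#' if v<45 else '+' if v<110 else '-' if v<170 else '.' for v in r) for r in a)
print(f(s.mean(2)[205:290,222:320]))
E
```

```text
(array([0.45151534, 0.10320933, 0.12002275]), np.float64(0.005089070970323703))
++#++++##+++++++--+++-++++++++++++++++++++++++++++++++++++++++++++++++++++++++++++++++++++++++++++
++##+++#+++++++---+++-++++++++++++++++++++++++++++++++++++++++++++++++++++++++++++++++++++++++++++
++++++##++++++---++++++++++++++++++++++++++++++++++++++++++++++++++++++++++++++++++++++++++++++++-
++-+++#++++++---++++++++++++++++++++++++++++++++++++++++++++++++++++++++++++++++++++++++++-----+--
++++-++++++#+--+++++++++++++++++++++++++++++++++++++++++++++++++++++++++++++++++++++++++++--------
#++++-++++#+--+++++++++++++++++++++++++++++++++++++++++++++++++++++++++++++++++++++++++++++--+----
+#+++++++++---++++++++++++++++++++++++++++++++++++++++++++++++++++++++++++-+++++++++++++++++++----
++#++++++----+++++++++++++++++++++++++++++++++++++++++++++++++++---+++++++-+++++++++++++++++++----
++#+#+++++--++++++++++++++++++++++++++++++++++++++++++++++---------+++++++++++++++++++++++++++----
+##+##++++---++++++++++++++++++++++++++++++++++++++----------------++------+++-+++++++++++++++----
##++#++-+++--+++++++++++++++++
[... 6694 characters left out ...]
-------
-+-----##+++++++####+#++++----+++++++++++++----++-++++++++++-+---+----------++--------------------
-+-----+#####+##+#++###+---++++++++++++++++-..-++++++--++--+--++++------++++----------------------
--+----#####+#+########++++---++++++++++++++--+--++-+++++-++--+-+--++-.-+++-----------------------
--+-----+#+#+###++######++---+-+++++++++++++++--.-+++++-+++++-++------+++-------------------------
--+-----+#####+#####+###+-++++++++++++++++--+++-------+-+++++++-----++++--------------------------
---+-----###+###+#+#+###+-++##+++++++++++++++-------++-+++++-----++++-----------------------------
---+-----+##+#++#++##+###+-----++++++++++++++++--+++#++++++++--++++-------------------------------
```

```bash
python3 - <<'E'
from h import *
for z in (.12,.13): print(onz('top',257.3,208,z).round(4), onz('scene',271,235,z).round(4))
rel([.452,.102,.22],-7)
E
```

```text
[0.4502 0.101  0.12  ] [0.453  0.1042 0.12  ]
[0.4491 0.0994 0.13  ] [0.4392 0.1104 0.13  ]
x 0.3413 y -0.0012 z 0.1094 turn 1.557 rows 9
```

```bash
python3 -m crank '[{"x":0.04,"y":0,"z":0,"turn":0.17},{"x":0.08,"y":0,"z":0,"turn":0.34},{"x":0.12,"y":0,"z":0,"turn":0.51},{"x":0.16,"y":0,"z":0.02,"turn":0.68},{"x":0.2,"y":0,"z":0.04,"turn":0.85},{"x":0.24,"y":0,"z":0.06,"turn":1.02},{"x":0.28,"y":0,"z":0.07,"turn":1.19},{"x":0.32,"y":0,"z":0.09,"turn":1.36},{"x":0.3413,"y":-0.001,"z":0.109,"turn":1.5},{"x":0.3413,"y":-0.001,"z":0.109,"turn":1.557},{"x":0.3413,"y":-0.001,"z":0.109,"turn":1.557},{"x":0.3413,"y":-0.001,"z":0.109,"turn":1.557}]' 0.05 12| grep -E "pos|force|time|rot"
python3 - <<'E'
from h import *
print(env.get_obs()['qpos'].round(1));rel([.4515,.102,.118],-7)
E
```

```text
time_s: 57.92
tool_pos: [0.4518, 0.1024, 0.2205]
tool_rot: [175.9, -1.7, -6.7]
force: [0.5, 0.5, 0.3]
grasp_force: 0.0
[  40.    -3.4  -56.6  108.7    1.6   73.3 -113.8]
x -0.0033 y -0.0069 z 0.1022 turn 0.003 rows 2
```

```bash
python3 -m crank '[{"x":-0.002,"y":-0.004,"z":0.04,"turn":0},{"x":-0.003,"y":-0.006,"z":0.07,"turn":0},{"x":-0.003,"y":-0.007,"z":0.085,"turn":0},{"x":-0.003,"y":-0.007,"z":0.094,"turn":0},{"x":-0.003,"y":-0.007,"z":0.102,"turn":0},{"x":-0.003,"y":-0.007,"z":0.102,"turn":0}]' 0.05 12| grep -E "pos|force|time|rot"
python3 -m crank '[{"x":0,"y":0,"z":0,"turn":0},{"x":0,"y":0,"z":0,"turn":0},{"x":0,"y":0,"z":0,"turn":0},{"x":0,"y":0,"z":0,"turn":0},{"x":0,"y":0,"z":0,"turn":0},{"x":0,"y":0,"z":0,"turn":0}]' 0.005 30| grep -E "pos|force|width"
```

```text
time_s: 58.68
tool_pos: [0.452, 0.1015, 0.118]
tool_rot: [175.9, -1.6, -6.8]
force: [-0.3, -0.1, -0.1]
grasp_force: 0.0
tool_pos: [0.4522, 0.1018, 0.1185]
force: [-1.4, -0.1, 5.1]
grip_width: 0.0141
grasp_force: 29.8
```

```bash
python3 - <<'E'
from h import *
rel([.452,.100,.222],-7.5);rel([.4604,.1595,.222],-7.5)
E
python3 -m crank '[{"x":0,"y":0,"z":-0.02,"turn":0},{"x":0,"y":0,"z":-0.05,"turn":0},{"x":0,"y":0.002,"z":-0.08,"turn":0},{"x":0.0,"y":0.004,"z":-0.1,"turn":0},{"x":0.0,"y":0.006,"z":-0.104,"turn":0},{"x":0.0,"y":0.006,"z":-0.104,"turn":0},{"x":0.0,"y":0.006,"z":-0.104,"turn":0}]'
python3 - <<'E'
from h import *
rel([.4604,.1595,.222],-7.5)
t=shot('top','t27');s=shot('scene','s27')
f=lambda a:'\n'.join(''.join('#' if v<45 else '+' if v<110 else '-' if v<170 else '.' for v in r) for r in a)
print(f(s.mean(2)[180:270:2,215:330]))
E
```

```text
x 0.0030 y 0.0092 z -0.1031 turn 0.010 rows 2
x 0.0043 y -0.0508 z -0.1073 turn 0.010 rows 2
time_s: 60.3
tool_pos: [0.4483, 0.1032, 0.2209]
tool_rot: [175.9, -1.5, -6.8]
force: [0.6, 0.2, -1.7]
grip_width: 0.0139
grasp_force: 29.9
x 0.0053 y -0.0572 z -0.0051 turn 0.010 rows 1
+##++#########+++++++++++##+++++++++##+++##########++++###########+++++++++++++++++++++++++++++++++++++++++++++++++
+#++++########++++++++++##++++++++++#++++##############+#########+++++++++++++++++++++++++++++++++++++++++++#++#++#
+#+++++####+##+++++++++###++++++++##++++++#######################+++++++++++++++++++++++++++++##############+++++++
+#++++++###+##+++++++++##++++++++##+++++++########################+++#++++++#+#+##############+++++++++++++++++++++
#+++++++++#+##++++++++##++++++++###+++++#+--#########################+#########++++++++++++++++++++++++++++++++++++
#+++++++++++++++++++####+++++++###+++++#+--+#####################++++++++++++++++++++++++++++++++++++++++++++++++++
#+++++++++++++++++#####+++++++###++####+--+######################++++++++++++++++++++++++++++++++++++++++++++++++++
##+++++++
[... 3698 characters left out ...]
...-
-------------------+++++++++-----+++++++++++--+++++++++++++++++++++---.----++++++++++++++++++++++-.......----------
-----+++++++--++++++++++++++-+++++++++++++++++++++++++++++++++++++++++++++++-----++++++++++++++++++---...---..--+++
-----+++++++++++++--+++++++++++++++++++++++++++++++++++++++++++++++++++++--..-----+++++++++++++++++..---.-+----+--.
------+++-.--++++++++++++++++++++++++++++++++++++++++++++++++++++++++++++++++-+--+-+++++++++++++++++-..-..++++++...
---.----------------++++++++++++++++++++++++++++++++++++++++++++++++++++++++++---.---+++++++++++++++++-............
-+-----------------+++++++++++++++++++++++++++++++++++++++++++++++++++++++++++++++-.--++++++++++++++++++-..........
```

```bash
python3 -m crank '[{"x":0.001,"y":-0.01,"z":-0.001,"turn":0.01},{"x":0.003,"y":-0.025,"z":-0.003,"turn":0.01},{"x":0.005,"y":-0.04,"z":-0.004,"turn":0.01},{"x":0.006,"y":-0.053,"z":-0.005,"turn":0.01},{"x":0.006,"y":-0.057,"z":-0.005,"turn":0.01},{"x":0.006,"y":-0.057,"z":-0.005,"turn":0.01},{"x":0.006,"y":-0.057,"z":-0.005,"turn":0.01}]' | grep -E "pos|force|width"
python3 - <<'E'
from h import *
rel([.461,.1595,.18],-7.5);rel([.461,.1595,.165],-7.5)
E
```

```text
tool_pos: [0.4617, 0.1588, 0.2229]
force: [0.3, -0.1, -1.6]
grip_width: 0.0137
grasp_force: 29.9
x -0.0021 y -0.0037 z 0.0427 turn -0.001 rows 1
x -0.0025 y -0.0048 z 0.0577 turn -0.001 rows 1
```

```bash
python3 -m crank '[{"x":-0.001,"y":-0.002,"z":0.015,"turn":0},{"x":-0.002,"y":-0.003,"z":0.03,"turn":0},{"x":-0.002,"y":-0.004,"z":0.043,"turn":0},{"x":-0.0025,"y":-0.0045,"z":0.05,"turn":0},{"x":-0.0025,"y":-0.005,"z":0.054,"turn":0},{"x":-0.0025,"y":-0.005,"z":0.054,"turn":0}]' | grep -E "pos|force|width"
for i in 1 2 3; do python3 -m crank '[{"x":0,"y":0,"z":0.0015,"turn":0},{"x":0,"y":0,"z":0.003,"turn":0},{"x":0,"y":0,"z":0.003,"turn":0}]' | grep -E "pos|force"; done
```

```text
tool_pos: [0.4611, 0.1608, 0.1688]
force: [-0.4, 0.4, -1.7]
grip_width: 0.0137
grasp_force: 29.9
tool_pos: [0.4611, 0.1604, 0.1659]
force: [0.4, 0.9, -1.3]
grasp_force: 29.9
tool_pos: [0.4611, 0.1603, 0.1627]
force: [-0.5, 0.4, -1.8]
grasp_force: 29.9
tool_pos: [0.4619, 0.1607, 0.1607]
force: [-0.6, 1.7, 4.2]
grasp_force: 30.0
```

```bash
python3 -m crank '[{"x":0,"y":0,"z":0,"turn":0},{"x":0,"y":0,"z":0,"turn":0},{"x":0,"y":0,"z":0,"turn":0},{"x":0,"y":0,"z":0,"turn":0},{"x":0,"y":0,"z":0,"turn":0},{"x":0,"y":0,"z":0,"turn":0}]' 0.045 20 | grep -E "pos|force|width"
python3 -m crank '[{"x":0,"y":0,"z":-0.02,"turn":0},{"x":0,"y":0,"z":-0.05,"turn":0},{"x":0,"y":0,"z":-0.09,"turn":0},{"x":0,"y":0.05,"z":-0.1,"turn":0},{"x":0,"y":0.11,"z":-0.1,"turn":0},{"x":0,"y":0.17,"z":-0.1,"turn":0},{"x":0,"y":0.23,"z":-0.1,"turn":0},{"x":0,"y":0.29,"z":-0.1,"turn":0},{"x":0,"y":0.33,"z":-0.1,"turn":0},{"x":0,"y":0.33,"z":-0.1,"turn":0}]' 0.045 20 | grep -E "pos|force|width"
python3 - <<'E'
from h import *
t=shot('top','t28');s=shot('scene','s28')
t0=cv2.imread('pics/t4.png')[:,:,::-1];s0=cv2.imread('pics/s4.png')[:,:,::-1]
def blk(im,x0,x1,y0,y1):
    m=cv2.morphologyEx((im.max(2)<60).astype(np.uint8)[y0:y1,x0:x1],cv2.MORPH_OPEN,np.ones((3,3)))
    k,l,st,c=cv2.connectedComponentsWithStats(m)
    return [(st[i,:4]+[x0,y0,0,0],st[i,4],(c[i]+[x0,y0]).round(1)) for i in range(1,k) if st[i,4]>25]
print('top now',blk(t,215,262,155,230));print('top before',blk(t0,215,262,155,230))
print('sc now',blk(s,205,260,175,245));print('sc before',blk(s0,205,260,175,245))
for a,b,r in((t,t0,(180,230,215,270)),(s,s0,(190,300,205,290))):
    d=np.abs(a.astype(int)-b)[r[0]:r[1],r[2]:r[3]].max(2); print(d.mean(),(d>40).mean())
E
```

```text
tool_pos: [0.4612, 0.16, 0.1599]
force: [-0.7, -0.3, -0.5]
grip_width: 0.0448
grasp_force: 0.0
tool_pos: [0.4156, -0.1618, 0.2844]
force: [-0.7, 0.8, -0.8]
grip_width: 0.0451
grasp_force: 0.0
top now [(array([219, 158,   7,   7]), np.int32(47), array([222., 161.])), (array([226, 193,  10,  18]), np.int32(117), array([230.5, 201.3])), (array([246, 222,   6,   5]), np.int32(29), array([248.6, 223.9]))]
top before [(array([219, 158,   7,   7]), np.int32(38), array([221.5, 161.5])), (array([231, 199,   4,  12]), np.int32(36), array([232.3, 204.5])), (array([238, 221,  14,   6]), np.int32(60), array([245.6, 223.6]))]
sc now [(array([209, 192,  11,  12]), np.int32(92), array([213.9, 197.6])), (array([235, 215,  12,  18]), np.int32(140), array([240.3, 223. ]))]
sc before [(array([209, 192,  11,  15]), np.int32(101), array([213.8, 198.2])), (array([235, 215,  13,  18]), np.int32(148), array([240.5, 223.1]))]
35.468 0.31563636363636366
18.236470588235296 0.16288770053475937
```

```bash
python3 - <<'E'
from h import *
print(onz('top',222,161,.19),tri(213.9,197.6,222,161))
rel([.555,.155,.30],-7.5)
E
```

```text
[0.55393254 0.180886   0.19      ] (array([0.55472229, 0.18089222, 0.18119568]), np.float64(0.004798989224777432))
x 0.0974 y -0.3266 z -0.0361 turn -0.000 rows 6
```

```bash
python3 -m crank '[{"x":0.015,"y":-0.05,"z":-0.03,"turn":0},{"x":0.03,"y":-0.11,"z":-0.036,"turn":0},{"x":0.05,"y":-0.17,"z":-0.036,"turn":0},{"x":0.07,"y":-0.23,"z":-0.036,"turn":0},{"x":0.09,"y":-0.28,"z":-0.036,"turn":0},{"x":0.097,"y":-0.32,"z":-0.036,"turn":0},{"x":0.097,"y":-0.326,"z":-0.036,"turn":0},{"x":0.097,"y":-0.326,"z":-0.036,"turn":0},{"x":0.097,"y":-0.326,"z":-0.036,"turn":0}]' 0.087 20 | grep -E "pos|force|width"
python3 - <<'E'
from h import *
print(env.get_obs()['qpos'].round(0))
rel([.555,.157,.195],-7.5);rel([.552,.110,.195],-7.5)
E
```

```text
tool_pos: [0.5541, 0.1524, 0.2991]
force: [-0.1, -0.1, -0.3]
grip_width: 0.0871
grasp_force: 0.0
[  29.   16.  -60.   88.   18.   86. -129.]
x -0.0029 y -0.0122 z 0.1035 turn -0.002 rows 2
x 0.0003 y 0.0346 z 0.1070 turn -0.002 rows 2
```

```bash
python3 -m crank '[{"x":-0.001,"y":-0.004,"z":0.03,"turn":0},{"x":-0.002,"y":-0.008,"z":0.06,"turn":0},{"x":-0.003,"y":-0.011,"z":0.085,"turn":0},{"x":-0.003,"y":-0.012,"z":0.1035,"turn":0},{"x":-0.003,"y":-0.012,"z":0.1035,"turn":0}]' | grep -E "pos|force"
python3 -m crank '[{"x":0.001,"y":0.01,"z":0.001,"turn":0},{"x":0.001,"y":0.02,"z":0.0015,"turn":0},{"x":0.0015,"y":0.027,"z":0.002,"turn":0},{"x":0.002,"y":0.034,"z":0.0025,"turn":0},{"x":0.0025,"y":0.04,"z":0.003,"turn":0},{"x":0.003,"y":0.044,"z":0.0035,"turn":0},{"x":0.003,"y":0.044,"z":0.0035,"turn":0}]' | grep -E "pos|force"
```

```text
tool_pos: [0.5543, 0.1567, 0.1936]
force: [0.1, -1.0, 0.1]
grasp_force: 0.0
tool_pos: [0.552, 0.1143, 0.1941]
force: [0.4, 0.5, -1.1]
grasp_force: 0.5
```

```bash
python3 -m crank '[{"x":0,"y":0.003,"z":0,"turn":0},{"x":0,"y":0.004,"z":0,"turn":0},{"x":0,"y":0.004,"z":0,"turn":0}]' | grep -E "pos|force"
python3 -m crank '[{"x":0,"y":-0.008,"z":0,"turn":0},{"x":0,"y":-0.012,"z":-0.03,"turn":0},{"x":0,"y":-0.012,"z":-0.09,"turn":0},{"x":0,"y":0.05,"z":-0.1,"turn":0},{"x":0,"y":0.11,"z":-0.1,"turn":0},{"x":-0.03,"y":0.17,"z":-0.1,"turn":0},{"x":-0.06,"y":0.23,"z":-0.1,"turn":0},{"x":-0.09,"y":0.29,"z":-0.1,"turn":0},{"x":-0.12,"y":0.34,"z":-0.1,"turn":0},{"x":-0.12,"y":0.39,"z":-0.1,"turn":0},{"x":-0.12,"y":0.39,"z":-0.1,"turn":0}]' | grep -E "pos|force|time"
python3 - <<'E'
from h import *
t=shot('top','t29');s=shot('scene','s29')
def blk(im,x0,x1,y0,y1):
    m=cv2.morphologyEx((im.max(2)<60).astype(np.uint8)[y0:y1,x0:x1],cv2.MORPH_OPEN,np.ones((3,3)))
    k,l,st,c=cv2.connectedComponentsWithStats(m)
    return [(st[i,:4]+[x0,y0,0,0],st[i,4],(c[i]+[x0,y0]).round(1)) for i in range(1,k) if st[i,4]>20]
t0=cv2.imread('pics/t0.png');s0=cv2.imread('pics/s0.png')
for n,a,r in(('t',t,(215,262,150,230)),('t0',t0,(215,262,150,230)),('s',s,(205,260,175,245)),('s0',s0,(205,260,175,245))): print(n,blk(a,*r))
g=t.mean(2)
f=lambda a:'\n'.join(''.join('#' if v<60 else '+' if v<120 else '-' if v<200 else '.' for v in r) for r in a)
print(f(g[198:224,292:325]))
b=t[215:272,365:428].max(2); print(f(b*4))
d=np.abs(t.astype(int)-t0[:,:,::-1]).max(2)[180:235,212:272];print((d>50).sum())
E
```

```text
tool_pos: [0.5519, 0.1138, 0.1941]
force: [3.4, 7.8, -6.4]
grasp_force: 4.4
time_s: 69.62
tool_pos: [0.3769, -0.2572, 0.3183]
force: [1.4, 0.6, 0.2]
grasp_force: 0.0
t [(array([228, 193,   8,  13]), np.int32(69), array([231.6, 197.9])), (array([238, 223,   7,   4]), np.int32(22), array([241. , 224.4])), (array([246, 222,   6,   5]), np.int32(29), array([248.4, 223.9]))]
t0 [(array([231, 159,   6,   5]), np.int32(25), array([233.5, 160.9])), (array([227, 193,   8,  10]), np.int32(49), array([230.2, 196.7])), (array([231, 199,   4,  12]), np.int32(36), array([232.3, 204.5])), (array([238, 221,  14,   6]), np.int32(64), array([245.5, 223.8]))]
s [(array([223, 186,   9,  14]), np.int32(102), array([227.5, 192.2])), (array([235, 215,  12,  18]), np.int32(140), array([240.3, 223. ])), (array([213, 232,   4,  13]), np.int32(42), array([214.4, 238.1]))]
s0 [(array([223, 186,  16,  14]), np.int32(147), array([229.7, 192.5])), (array([206, 202,  10,  17]), np.int32(98), array([209.8, 209.8])), (array([235, 215,  13,  19]), np.int32(157), array([240.4, 223.2])), (array([210, 229,   7,  16]), np
[... 3871 characters left out ...]
---+++------------.....####....-..-..+--..-.............
+-+--#++....#.------+-+--+-+--....#........+--.--..............
++++--.++++.##--+--#.------------+......-.#----.-.-.-........--
+++-+-#-++-+-..-++#...+##.--.-------...-.#+-------........-----
+++-+++#-++-.++--+-...--#.#+#-#.---.....#----------------------
+++-++++..#-#-+.-+--.......--+###+.....#+----------------------
+++++++-.++++.#-++++-...-........-#-..#++-+++++++++-+----------
+--+++.+..#+-++++++++--.....---...--.###+++#+++++++------------
+-++++-...-.+-+-.#+--..---...---..-...######+++++++------------
+++++.-.-..---+--..-.+-#--...---..#...#####++++++--------------
++++--..-...+--#....-+.#--+-.....---..####+#+++++--------------
590
```

```bash
python3 -m crank '[{"x":0,"y":-0.06,"z":0,"turn":0},{"x":0.03,"y":-0.12,"z":0,"turn":0},{"x":0.06,"y":-0.17,"z":0,"turn":0},{"x":0.06,"y":-0.2,"z":0,"turn":0},{"x":0.06,"y":-0.2,"z":0,"turn":0}]' | grep -E "pos|time"
python3 - <<'E'
from h import *
t=shot('top','t30');t0=cv2.imread('pics/t0.png')[:,:,::-1]
g=t.max(2)
f=lambda a:'\n'.join(''.join(' .:-=+*#%@'[min(9,int(v)//8)] for v in r) for r in a)
print(f(g[218:272,366:426]))
m=((t0.max(2).astype(int)-g)>70).astype(np.uint8);k,l,st,c=cv2.connectedComponentsWithStats(m)
print([(st[i,:5].tolist()) for i in range(1,k) if st[i,4]>40 and st[i,1]>140 and 180<st[i,0]<540])
E
```

```text
time_s: 70.35
tool_pos: [0.4658, -0.0576, 0.3059]
@@@@@@@@@@@@@@@@@@@@@@@@@@@@@@@@@@@@@@@@@@@@@@@@@@@@@@@@@@@@
@@@@@@@@@@@@@@@@@@@@@@@@@@@@@@@@@@@@@@@@@@@@@@@@@@@@@@@@@@@@
@@@@@@@@@@@++@@@@@@@@@@@@@@@@@@@@@@@@@@@@@@@@@@@@@@@@@@@@@@@
@@@@@@@@@@++##****%@@@@@@@@@@@@@@@@@@@@@@@@@@@@@@@@@@@@@@@@@
@@@@@@@@@-==+*#*+*###*+*@@@@@@@@@@@@@@@@@@@@@@@@@@@@@@@@@@@@
@@@@@@@@@+*==-::-=+**++***#**%@@@@@@@@@@@@@@@@@@@@@@@@@@@@@@
@@@@@@@@@++*%##*====-:-+*#*=+**#++*@@@@@@@@@@@@@@@@@@@@@@@@@
@@@@@@@@@**#%%%#%%%#*+==----++#*+*#**#**@@@@@@@@@@@@@@@@@@@@
@@@@@@@@***#%%%###%##%#%#**+====-=+***=**##=*+@@@@@@@@@@@@@@
@@@@@@@@-**#%%#%%%#%#%####%%%%**++=-:--++**=+#***#*@@@@@@@@@
@@@@@@@@-=*#%%%###%#%%%%%#####%###%#*+-+===--+*#=-+***=@@@@@
@@@@@@@@+**%%%%#%#%#%#%####%#%#############=+=--=-+=#*=**@@@
@@@@@@@@++*%#%#%##%###%##%#########*#########%**+===--=-+@@@
@@@@@@@@**#%%##%%#%%##%##%##%%#####%#############%#*+:-:*@@@
@@@@@@@*++*%%%%%%%%###%+=--+##########%#############*=:-+@@@
@@@@@@@-+*#%%##%%#+--=+===+++#######################+:-==@@@
@@@@@@@==*#%%%%%%*==++*+++++*###%###################-:-+*@@@
@@@@@@@+**%%%
[... 1569 characters left out ...]
@@@
@@@@@@@%+=+++*+=======-=#####%%%%%%#%%%#%#######::=+%@@@@@@@
@@@@@@@@@@@@@#++*++==-======-##*##%#%#%%%%%####*:-=*@@@@@@@@
@@@@@@@@@@@@@@@@@@%#+*+*+==+==-=-#######**%##%#*::-*@@@@@@@@
@@@@@@@@@@@@@@@@@@@@@@@@**++++===+=-=-=-==*##**+-:=*@@@@@@@@
@@@@@@@@@@@@@@@@@@@@@@@@@@@@@%#++*+==-+--===+===---+@@@@@@@@
@@@@@@@@@@@@@@@@@@@@@@@@@@@@@@@@@@%%+++=+=-====-:--*@@@@@@@@
@@@@@@@@@@@@@@@@@@@@@@@@@@@@@@@@@@@@@@@@%++*++-=-==*@@@@@@@@
@@@@@@@@@@@@@@@@@@@@@@@@@@@@@@@@@@@@@@@@@@@@@%#*+++@@@@@@@@@
@@@@@@@@@@@@@@@@@@@@@@@@@@@@@@@@@@@@@@@@@@@@@@@@@@#@@@@@@@@@
@@@@@@@@@@@@@@@@@@@@@@@@@@@@@@@@@@@@@@@@@@@@@@@@@@@@@@@@@@@@
@@@@@@@@@@@@@@@@@@@@@@@@@@@@@@@@@@@@@@@@@@@@@@@@@@@@@@@@@@@@
[[256, 197, 12, 19, 121]]
```

```bash
python3 -c "
from h import *; print(env.sign_off())"
```

```text
the job is handed in; nothing more can be done
None
```

The job is handed in at about 70 s. The last camera readings showed the three relays in the parts box, four balls in the tray, and the basket back in both hooks with the keeper shut. On the way back the basket slipped from the gripper once and fell about 10 cm, landing upright on the desk beside the stand.

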